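Finish the crosswise slat tower on the shake table

ROBOT

A 6-joint arm with a two-finger parallel gripper is mounted at the origin on the work surface. World frame = base frame: x ahead of the robot, y to its left, z up, the work surface at z = 0. Lengths are in m, angles in degrees, forces in N, time in s.
With the tool pointing down it reaches from about 0.25 to 0.725 m from the base axis. Payload 9.7 kg.
Tool frame: the origin (TCP) lies at the very end of the fingers, on their centre line; the grasp point (between the pads) lies 19 mm behind it (bot.grip_point_offset is the z of the grasp point in the tool frame, in m); z points along the fingers, x is the direction in which the jaws open and shut, and the axes are right-handed (so a half turn about z gives the same grasp; the last joint's range is limited). The gripper opens to 85 mm and grips with 20 to 120 N. Pads are 22 mm wide; open, the fingers measure 114 mm over their backs; the gripper's body (76 mm by 85 mm) begins 54 mm behind the grasp point. The pads swing forward as they close: fully open they stand 13 mm farther back than shut.
Start: joints at [74.771, 4.979, 10.078, 95.1, 0, 90], TCP at [0.144, 0.531, 0.231] pointing down, gripper open.
Joint ranges: [-179.16, 179.16], [-48.56, 103.87], [-65.8, 70.77], [-126.05, 130.52], [-82.76, 87.17], [-180, 180]. Speed limits (degrees/s): [127.2, 127.2, 147.25, 180, 180, 180].

INTERFACE

Orientations are given as [roll, pitch, yaw] about the fixed x, y, z axes, in that order (R = Rz(yaw) Ry(pitch) Rx(roll)).
In Python, from workcell import get_obs, viewer, job_done, bot gives the robot as it stands.
- The arm moves only by the shell command python3 -m handwheel 'ROWS' [FORCE]. ROWS is JSON, a list of rows, each a list of 5 numbers: the closure, from 0 (fully open) to 1 (shut), then the shift along the world's x, y, z in m, then the turn about the world's z in degrees. A call has 1 to 5 rows; each row is the pose to reach, as a shift and turn from the pose measured when the call began; what a row does not reach only later rows make up. A row lasts 1/10 s, in which the tool goes at most 50 mm and 8.59 degrees, less where a joint would pass 70% of its speed; a pose out of reach is approached as far as the arm can. A call with a gripper value outside its range is refused whole. The fingers move at their own pace and stop on an object; FORCE is the grip in N (left out, the last holds). Time passes only in rows, so rows that repeat a pose let the fingers close. It gives the time, the measured TCP pose, the force and the opening at its end, in the units of the state.
- get_obs(): the state, without advancing time (a new reading comes with each control period).
- viewer.camera(name): name is "scene" or "side" or "wrist"; returns a dict with "color" (480x640x3 uint8, blue, green, red), "K" (3x3 intrinsics, pixels), "origin" and "orientation" of the camera in the world. Camera axes: x right, y down, z forward; pixel columns grow to the right and rows downward; lengths in m; the calibration is good to about 2 mm. A picture is of the moment at which its call begins. There is no depth.
- job_done(): hands the job in, once; it reports no verdict.
The state is a dict: "time": time; "q": joint angles; "qd": joint speeds; "joint_efforts": joint torques, N m; "ee_pos": TCP position; "tcp_rot": TCP orientation; "wrist_force": force on the tool from outside, world axes, zero at the start; "torque": the same for the moment, N m; "opening": finger opening in m.
Only numpy, scipy, OpenCV 4.12 (cv2) and the standard library are available. Lean on these libraries where they do the work, as an engineer would, in place of code of your own. Each camera call takes 0.05 s, during which the arm holds its last target.

TASK

Finish the crosswise slat tower on the little shake table. Take the spare wooden slat that stands on edge in the grey rack, lay it flat on the black rubber mat and let go, then pick it up again by its narrow edges and lay it flat on the two empty red marks, parallel to the second-layer slat already there and evenly over the first layer. Then lower the blue toothed bar, teeth down, crosswise over the middle of both second-layer slats so that each slat sits between its pair of teeth and the bar rests flat on the wood; leave the aluminium strip and the other things on the bench alone.

Things in the scene. Friction and masses are not known exactly. Their poses are not given: they have to be found in the camera images.
- slat: The spare pale wooden slat, 150 x 30 x 12 mm. Origin at its centre; x along its length, y through its 12 mm thickness, z along its 30 mm width. It starts on edge (z up) in one of the rack's two slots, 8 to 38 mm above the bench, so fingers from above close on its thickness. Let go on edge on a level surface it stays up; pushed sideways near its top it topples flat.
- rack: Grey plastic rack fixed to the bench, base plate 170 x 115 x 8 mm, origin under its centre at bench height, x along its two slots, which lie at y = +30 and -30 mm. Each slot is 16 mm wide between end posts at x = +-54 to +-74 mm that reach 22 mm above the bench; between the posts it is open at the sides.
- metal_strip: Bystander: aluminium strip of the slat's size, on edge in the other slot of the rack. Origin at its centre, x along its length. Leave it there.
- mat: Black rubber mat fixed on the bench, 190 x 150 x 3 mm, origin under its centre at bench height (its top is 3 mm above the bench), x along its 190 mm. The slat is laid flat here before it is taken again.
- shaker: Small shake table, locked, fixed; base 170 x 190 mm, clear deck 170 x 170 mm, top 45 mm above the bench. Origin under its centre at bench height, z up. Two first-layer slats (150 x 30 x 12 mm) are screwed on flat along its y, centred at x = -45 and +45 mm, tops 57 mm above the bench. Each has two red 30 mm marks: y = -45 mm (under the laid slat) and y = +45 mm (empty).
- deck (a point): Centre of the deck's top face, 45 mm above the bench, on the tower's vertical centre line; axes as shaker.
- seat (a point): Where the centre of the spare slat belongs once it lies flat on the two empty red marks: x 0, y +45 mm from the tower's centre line, 63 mm above the bench; axes as shaker. The slat runs along this x.
- laid_slat: Second-layer slat already lying loose on the first layer, pale wood, 150 x 30 x 12 mm, origin at its centre, x along its length, z up through its thickness. It lies along the shaker's x with its centre near y = -45 mm, 63 mm above the bench.
- tie_bar: Blue bar 150 (x) x 24 (y) x 14 (z) mm with four teeth below: 6 mm thick, 10 mm long, round-tipped, centred at x = -65.5, -24.5, 24.5, 65.5 mm (35 mm openings centred at x = +-45 for the 30 mm slats). Origin: centre of the bar's underside, z up; starts on its teeth on the cork pad, underside 16 mm above the bench. Seated: underside 69 mm above the bench, x along the shaker's y, either way.
- pad: Cork pad fixed to the bench, 180 x 70 x 6 mm, origin under its centre at bench height; the blue bar starts on it.
- column: Bystander: blue printed I-shaped column standing on the bench, 120 mm tall, origin under its foot.
- weight: Bystander: steel block 60 x 40 x 25 mm, origin under its centre.
- nut: Bystander: brass nut, 24 mm across, 14 mm high, origin under its centre.
- bolt: Bystander: steel bolt, 68 mm long, lying on the bench, origin near its middle at bench height.
- puck: Bystander: black round sensor, 40 mm across, 34 mm high, origin under its centre.
Not all that is in view belongs to the job. Several things have the shape of the mat; the one meant has the colours described above.

How it is judged (in metres and radians):
On the way, in this order (a step that is already met when the one before it is completed fails the run):
1. the spare slat lies flat on the rubber mat, let go (angle between the y axis of slat and the z axis of deck, either way round below 0.12 rad and x of slat in the frame of mat between -0.095 and 0.095 m and y of slat in the frame of mat between -0.075 and 0.075 m and z of slat in the frame of mat below 0.012 m and contact force between the fingers and slat below 0.05 N and linear speed of slat below 0.02 m/s), for 0.15 s.
2. the spare slat lies flat on the two empty red marks, let go (angle between the y axis of slat and the z axis of deck, either way round below 0.12 rad and angle between the x axis of slat and the x axis of deck, either way round below 0.12 rad and x of slat in the frame of seat between -0.012 and 0.012 m and y of slat in the frame of seat between -0.008 and 0.008 m and z of slat in the frame of seat between -0.003 and 0.003 m and contact force between the fingers and slat below 0.05 N and linear speed of slat below 0.02 m/s), for 0.15 s.
3. the blue bar rests on both slats with every tooth down beside them (z of tie_bar in the frame of deck between 0.021 and 0.027 m and angle between tie_bar's own z axis and vertical below 0.05 rad and angle between the x axis of tie_bar and the y axis of deck, either way round below 0.12 rad and x of tie_bar in the frame of deck between -0.012 and 0.012 m and y of tie_bar in the frame of deck between -0.01 and 0.01 m and angle between the y axis of slat and the z axis of deck, either way round below 0.12 rad and angle between the x axis of slat and the x axis of deck, either way round below 0.12 rad and x of slat in the frame of seat between -0.012 and 0.012 m and y of slat in the frame of seat between -0.008 and 0.008 m and z of slat in the frame of seat between -0.003 and 0.003 m), for 0.2 s.
At the end, for the whole second after the job is handed in: Both second-layer slats lie flat along the shaker's x on their marks (8 mm across, 12 mm along, 3 mm in height, 0.12 rad); the blue bar rests level on both along the shaker's y, underside 24 +-3 mm above the deck, centre within 12 mm in x and 10 mm in y of the tower's centre; all at rest (all of step 3 and x of laid_slat in the frame of deck between -0.012 and 0.012 m and y of laid_slat in the frame of deck between -0.053 and -0.037 m and z of laid_slat in the frame of deck between 0.015 and 0.021 m and angle between the x axis of laid_slat and the x axis of deck, either way round below 0.12 rad and linear speed of each of slat, tie_bar, laid_slat below 0.01 m/s); the robot touches nothing.
It fails at once if a bystander (aluminium strip, column, steel block, nut, bolt or sensor) is moved by more than 20 mm (distance of any of metal_strip, column, weight, nut, bolt, puck from where it was at the start of the episode above 0.02 m).
It also fails if it takes over 72 s, if anything falls off the work surface, if the arm or the gripper's body presses on something with over 40 N, if the wrist force passes 120 N, or if a joint passes its speed limit or range.

## Working session

There is one attempt and no reset: what is moved stays moved. The work goes in short steps, Python scripts to look and compute and a shell command to move; the robot and the scene stay as the last step left them, time stands still between calls to the robot, and variables do not carry over. Pictures are saved under pics/ and viewed, and the job is handed in when it is done.

```bash
mkdir -p pics; ls; python3 - <<'E'
from workcell import get_obs, viewer, job_done, bot
import cv2
o=get_obs();print(o, bot.grip_point_offset)
for n in ["scene","side","wrist"]:
    c=viewer.camera(n);cv2.imwrite(f"pics/{n}0.png",c["color"]);print(n,c["K"],c["origin"],c["orientation"])
E
```

```text
pics
{'time': 0.0, 'q': array([7.47707382e+01, 5.01042881e+00, 1.00338417e+01, 9.50986127e+01,
       1.86030375e-04, 8.99996603e+01]), 'qd': array([-0.11469698, -0.03426963,  0.03422278, -0.02319246, -0.00704091,
       -0.06963573]), 'joint_efforts': array([ 9.78157404e-04, -5.20388567e+01,  4.64802682e+01,  1.62617338e-02,
        8.89559283e-05,  1.52024313e-05]), 'ee_pos': array([0.14441461, 0.53046669, 0.23058402]), 'tcp_rot': array([-1.79999814e+02,  7.51998345e-02,  7.47710780e+01]), 'wrist_force': array([-0.55278883, -0.59804171,  0.22506044]), 'torque': array([ 0.02728718,  0.0547614 , -0.00695736]), 'opening': 0.08521891354252113} -0.0187
scene [[586.5316551    0.         322.4953742 ]
 [  0.         586.5316551  238.00286666]
 [  0.           0.           1.        ]] [ 1.45529688 -0.34971078  0.69602208] [-121.70666348   -1.44597816   70.62307131]
side [[496.1299771    0.         319.18785127]
 [  0.         496.1299771  227.02079057]
 [  0.           0.           1.        ]] [ 0.13218759 -0.72611335  0.61349583] [-124.47896759   -0.55582929  -26.02470991]
wrist [[360.48619778   0.         315.77335575]
 [  0.         360.48619778 239.75168637]
 [  0.           0.           1.        ]] [0.06477936 0.55077611 0.37345467] [1.61676738e+02 8.90768796e-02 7.48250522e+01]
```

View pics/scene0.png

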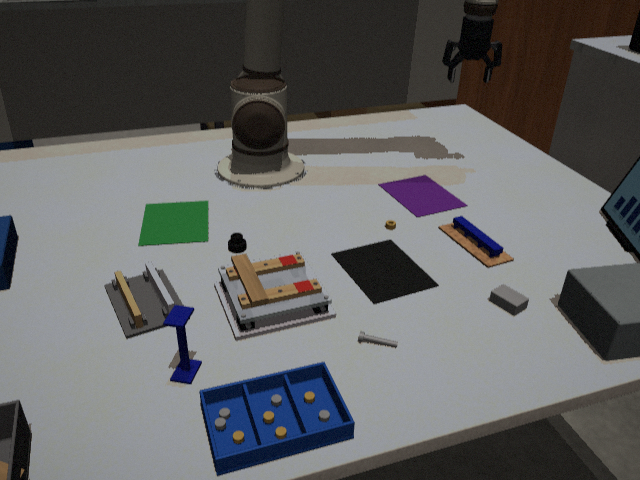

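View pics/side0.png

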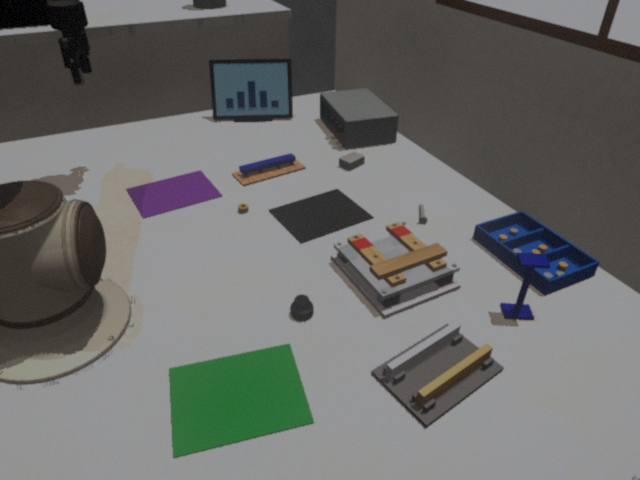

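View pics/wrist0.png

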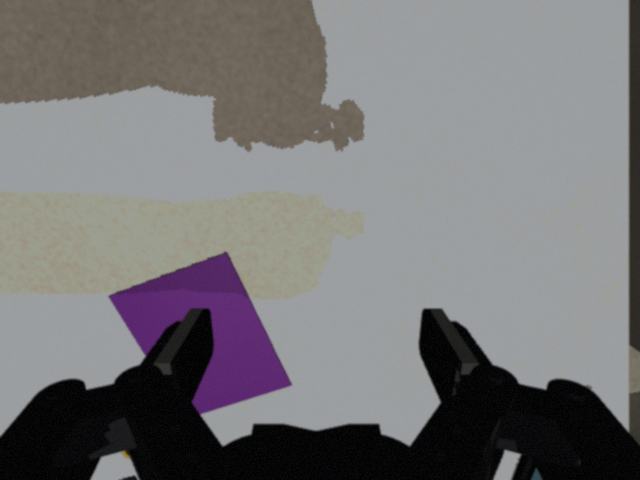

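```bash
cat > h.py <<'E'
import numpy as np, cv2
from scipy.spatial.transform import Rotation as R
from workcell import get_obs, viewer, bot
def cam(n,save=None):
    c=viewer.camera(n)
    if save: cv2.imwrite(f"pics/{save}.png",c["color"])
    return c
def ray(c,uv,z):
    uv=np.atleast_2d(np.asarray(uv,float))
    d=np.c_[uv,np.ones(len(uv))]@np.linalg.inv(c["K"]).T
    d=d@R.from_euler('xyz',c["orientation"],degrees=True).as_matrix().T
    o=np.asarray(c["origin"]); t=(z-o[2])/d[:,2]
    return o+t[:,None]*d
def proj(c,P):
    P=np.atleast_2d(P); M=R.from_euler('xyz',c["orientation"],degrees=True).as_matrix()
    q=(P-c["origin"])@M@np.asarray(c["K"]).T
    return q[:,:2]/q[:,2:]
def crop(c,x0,y0,x1,y1,k,name):
    cv2.imwrite(f"pics/{name}.png",cv2.resize(c["color"][y0:y1,x0:x1],None,fx=k,fy=k,interpolation=cv2.INTER_CUBIC))
def quad(mask):
    cs,_=cv2.findContours(mask.astype(np.uint8),cv2.RETR_EXTERNAL,cv2.CHAIN_APPROX_NONE)
    k=max(cs,key=cv2.contourArea); return k,cv2.contourArea(k)
E
python3 - <<'E'
from h import *
s=cam("scene");d=cam("side")
crop(s,95,220,345,390,3,"sc1"); crop(d,320,200,520,430,2.6,"sd1")
crop(s,320,150,530,320,3,"sc2"); crop(d,120,130,390,250,2.9,"sd2")
hs=[cv2.cvtColor(x["color"],cv2.COLOR_BGR2HSV) for x in (s,d)]
for p in [(128,298),(162,287),(384,270),(430,195),(290,260),(480,237),(250,280)]: print(p,hs[0][p[1],p[0]])
for p in [(455,375),(420,350),(320,215),(170,190),(360,243),(265,163),(410,262)]: print(p,hs[1][p[1],p[0]])
E
```

```text
(128, 298) [ 20 109 150]
(162, 287) [109  12 164]
(384, 270) [120  12  21]
(430, 195) [140 160 105]
(290, 260) [  1 197 146]
(480, 237) [118 207 107]
(250, 280) [ 17 122 134]
(455, 375) [ 15 104  76]
(420, 350) [120   5 143]
(320, 215) [40 30 51]
(170, 190) [140 124 115]
(360, 243) [  1 185 143]
(265, 163) [119 151 110]
(410, 262) [ 17 116 139]
```

View pics/sc1.png

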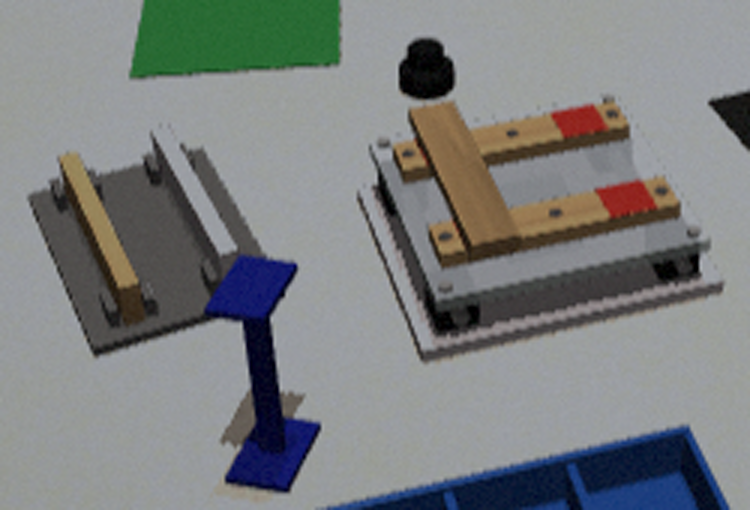

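View pics/sd1.png

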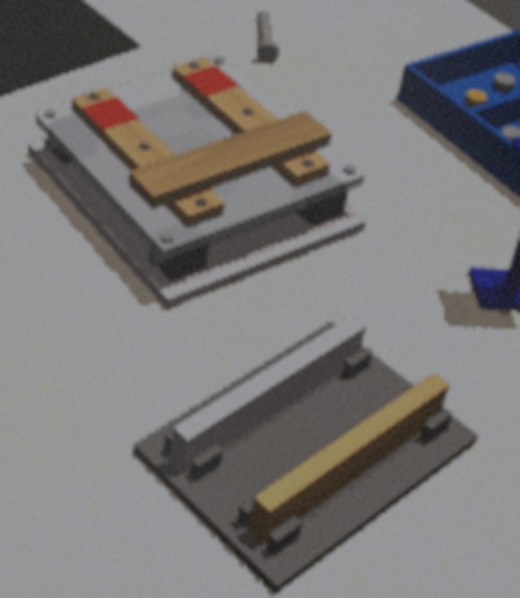

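View pics/sc2.png

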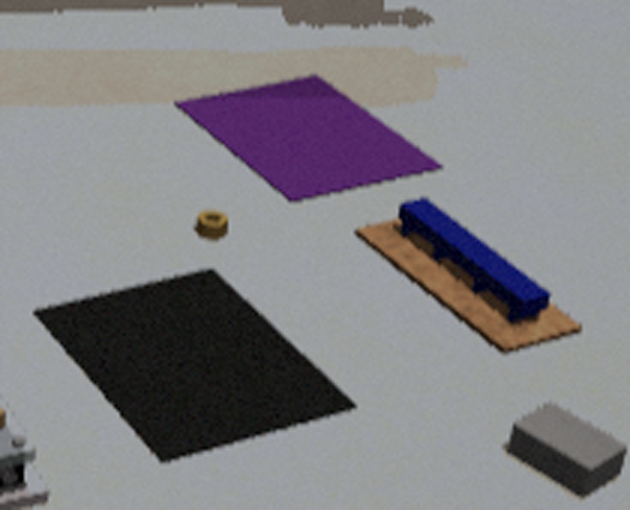

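View pics/sd2.png

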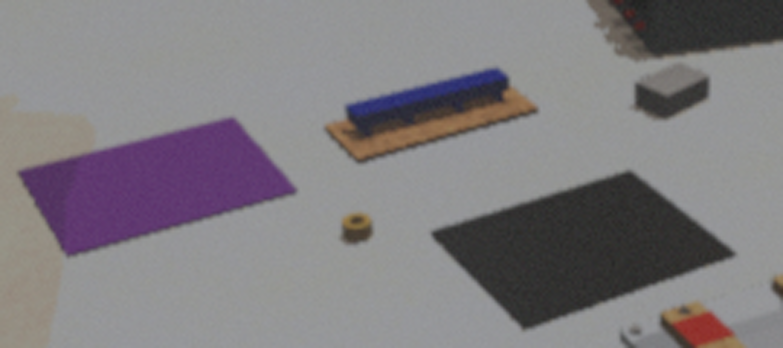

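The pictures show three mat-shaped sheets in the scene view: green (175,222), purple (422,195) and black (384,270). The black one fits "black rubber mat", and the crop confirms it. The spare slat is the pale wood one at (128,298), and the grey strip at (165,285) is the aluminium one.

```bash
python3 - <<'E'
from h import *
np.set_printoptions(precision=4,suppress=True)
def rectpts(m):
    k,a=quad(m); r=cv2.minAreaRect(k)
    eps=.02
    h=cv2.convexHull(k)
    for e in np.arange(1,15,.5):
        p=cv2.approxPolyDP(h,e,True)
        if len(p)<=4: break
    return p[:,0].astype(float),a
def rep(nm,c,P):
    c0=P.mean(0); e=np.linalg.norm(np.roll(P,-1,0)-P,axis=1)
    i=np.argmax(e); v=P[(i+1)%len(P)]-P[i]
    print(nm,"centre",c0[:2],"edges",e,"long yaw",np.degrees(np.arctan2(v[1],v[0])))
def box(m,x0,y0,x1,y1):
    z=np.zeros_like(m);z[y0:y1,x0:x1]=m[y0:y1,x0:x1];return z
for n in("scene","side"):
    c=cam(n);h=cv2.cvtColor(cv2.GaussianBlur(c["color"],(3,3),0),cv2.COLOR_BGR2HSV);H,S,V=cv2.split(h)
    sc=n=="scene"
    b=(320,230,450,310) if sc else (260,180,385,245)
    p,a=rectpts(box(V<(70 if not sc else 60),*b)); rep(n+" mat",c,ray(c,p,.003))
    b=(105,260,150,330) if sc else (410,340,500,410)
    wood=(H>10)&(H<28)&(S>70)
    top=box(wood&(V>(105 if not sc else 120)),*b); p,a=rectpts(top); print(p.tolist(),a); rep(n+" slat top",c,ray(c,p,.038))
    p,a=rectpts(box(wood,*b));print("all",p.tolist(),a)
    red=((H<8)|(H>172))&(S>150)&(V>80)
    nn,lab,st,cen=cv2.connectedComponentsWithStats(red.astype(np.uint8))
    R2=[]
    for i in range(1,nn):
        if st[i,4]>40:
            P=ray(c,cen[i],.057)[0]; R2.append(P); print(n,"red",cen[i],st[i,4],P)
    b=(430,205,520,270) if sc else (225,150,310,185)
    blue=box((H>105)&(H<130)&(S>110)&(V>40),*b)
    p,a=rectpts(blue);print("blue",p.tolist(),a)
    bt=box((H>105)&(H<130)&(S>110)&(V>85),*b);p,a=rectpts(bt);print("bluetop?",p.tolist());rep("bluetop",c,ray(c,p,.030))
    p,a=rectpts(box((H>4)&(H<22)&(S>70)&(V>60)|(blue>0),*b));print(p.tolist());rep("pad",c,ray(c,p,.006))
E
```

```text
scene mat centre [0.5549 0.1183] edges [0.1454 0.185  0.1455 0.1851] long yaw -174.4264070572536
[[116.0, 272.0], [120.0, 272.0], [140.0, 313.0], [134.0, 314.0]] 228.5
scene slat top centre [ 0.5274 -0.3859] edges [0.0076 0.141  0.0101 0.1424] long yaw -170.63772380017224
all [[116.0, 272.0], [128.0, 286.0], [142.0, 326.0], [137.0, 327.0]] 466.0
scene red [287.7422 260.4062] 128 [ 0.543  -0.0835  0.057 ]
scene red [303.522  286.2579] 159 [ 0.6326 -0.08    0.057 ]
blue [[454.0, 218.0], [464.0, 218.0], [501.0, 251.0], [495.0, 253.0]] 373.0
bluetop? [[454.0, 218.0], [464.0, 218.0], [502.0, 248.0], [494.0, 249.0]]
bluetop centre [0.5232 0.3617] edges [0.0235 0.138  0.0189 0.1435] long yaw -174.4551704717018
[[439.0, 227.0], [462.0, 217.0], [512.0, 259.0], [487.0, 266.0]]
pad centre [0.5193 0.3586] edges [0.0812 0.1928 0.0673 0.1746] long yaw 2.368601073944489
side mat centre [0.5526 0.117 ] edges [0.1821 0.1356 0.1834 0.1394] long yaw 6.028346233996911
[[491.0, 348.0], [427.0, 394.0], [418.0, 391.0], [485.0, 345.0]] 598.5
side slat top centre [ 0.5267 -0.3868] edges [0.1401 0.0126 0.144  0.0095] long yaw 10.007615637742182
all [[491.0, 348.0], [479.0, 366.0], [417.0, 404.0], [421.0, 388.0]] 1233.0
side red [400.0098 230.8137] 102 [ 0.6305 -0.0798  0.057 ]
side red [361.3115 243.3115] 122 [ 0.5409 -0.0832  0.057 ]
blue [[292.0, 155.0], [278.0, 161.0], [241.0, 168.0]] 153.5
bluetop? [[292.0, 155.0], [281.0, 160.0], [241.0, 168.0]]
bluetop centre [0.5316 0.357 ] edges [0.04   0.1075 0.1454] long yaw 5.210086507285844
[[303.0, 166.0], [246.0, 184.0], [233.0, 174.0], [294.0, 161.0]]
pad centre [0.5223 0.3505] edges [0.1694 0.0644 0.1702 0.0377] long yaw 0.35022820920685677
```

```bash
python3 -m handwheel '[[0.5,0.383,-0.916,-0.03,-155],[0.5,0.383,-0.916,-0.03,-155],[0.5,0.383,-0.916,-0.03,-155],[0.5,0.383,-0.916,-0.03,-155],[0.5,0.383,-0.916,-0.03,-155]]' 40; python3 -c "
from h import *
print(get_obs()['q'])
c=cam('scene');print(ray(c,[186,372],0),ray(c,[180,317],.12))"
```

```text
time: 0.85
ee_pos: [0.241, 0.2984, 0.2236]
tcp_rot: [-180.0, -0.0, 31.5]
wrist_force: [1.5, -0.3, 0.7]
opening: 0.0427
[ 5.10691795e+01 -1.77914099e+01 -1.14799320e+01  9.62790442e+01
 -3.73199459e-04  1.09580738e+02]
[[ 0.72581843 -0.31124442  0.        ]] [[ 0.73223611 -0.30967536  0.12      ]]
```

```bash
python3 -m handwheel '[[0.5,0.286,-0.684,-0.024,68],[0.5,0.286,-0.684,-0.024,68],[0.5,0.286,-0.684,-0.024,68],[0.5,0.286,-0.684,-0.024,68],[0.5,0.286,-0.684,-0.024,68]]'
python3 -m handwheel '[[0.5,0.19,-0.456,-0.016,35],[0.5,0.19,-0.456,-0.016,35],[0.5,0.19,-0.456,-0.016,35],[0.5,0.19,-0.456,-0.016,35],[0.5,0.19,-0.456,-0.016,35]]'
```

```text
time: 1.4
ee_pos: [0.3179, 0.122, 0.218]
tcp_rot: [179.9, -0.1, 65.1]
wrist_force: [0.8, 0.9, 0.4]
opening: 0.0423
time: 1.9
ee_pos: [0.3951, -0.0573, 0.212]
tcp_rot: [179.9, -0.1, 98.7]
wrist_force: [0.8, 1.7, -0.5]
opening: 0.0429
```

```bash
python3 -m handwheel '[[0.5,0.132,-0.329,-0.012,1],[0.5,0.132,-0.329,-0.012,1],[0.5,0.132,-0.329,-0.012,1],[0.5,0.132,-0.329,-0.012,1],[0.5,0.132,-0.329,-0.012,1]]'
python3 -m handwheel '[[0.5,0.06,-0.151,-0.05,0],[0.5,0.06,-0.151,-0.05,0],[0.5,0.06,-0.151,-0.05,0],[0.5,0.06,-0.151,-0.05,0],[0.5,0.06,-0.151,-0.05,0]]'
python3 -c "
from h import *
c=cam('wrist','w1');print(get_obs()['ee_pos'],get_obs()['tcp_rot'],c['origin'],c['orientation'])"
```

```text
time: 2.4
ee_pos: [0.4879, -0.2899, 0.2034]
tcp_rot: [179.8, -0.0, 99.7]
wrist_force: [0.7, 0.9, 0.1]
opening: 0.0426
time: 2.9
ee_pos: [0.5477, -0.443, 0.1497]
tcp_rot: [180.0, -0.2, 99.6]
wrist_force: [-0.1, 0.1, -1.0]
opening: 0.0428
[ 0.54764503 -0.44166931  0.15123268] [ 1.79943232e+02 -1.72833232e-01  9.96638675e+01] [ 0.46636527 -0.45812003  0.29249015] [161.67884401  -0.18207735  99.67109646]
```

View pics/w1.png

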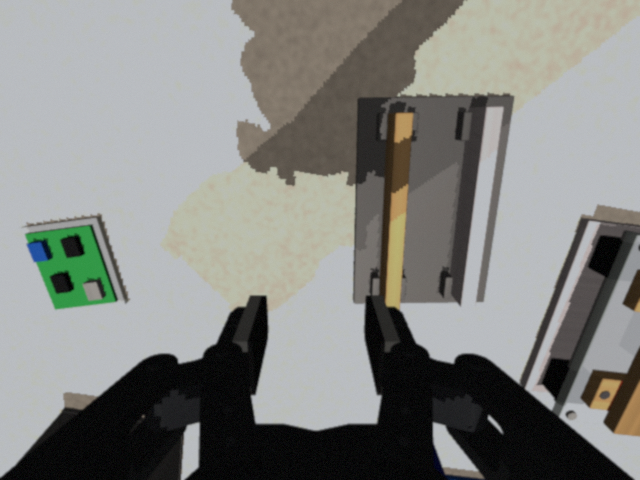

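```bash
python3 -c "
from h import *
c=cam('wrist');crop(c,340,85,440,320,3.2,'w1c')
h=cv2.cvtColor(c['color'],cv2.COLOR_BGR2HSV)
for y in (125,150,200,220,260,285):
  r=h[y,376:420]; m=(r[:,0]>8)&(r[:,0]<30)&(r[:,1]>90); u=376+np.where(m)[0]
  print(y,u.min(),u.max(),ray(c,[[u.max()+.5,y]],.038)[0],r[m][:,2].tolist())
"
```

```text
125 386 409 [ 0.4585164  -0.39300346  0.038     ] [50, 43, 45, 48, 53, 60, 93, 143, 172, 184, 183, 183, 182, 184, 183, 182, 184, 183, 183, 182, 184, 182, 179, 160]
150 384 408 [ 0.47464221 -0.38957369  0.038     ] [44, 43, 47, 45, 51, 53, 56, 67, 77, 82, 85, 85, 86, 87, 86, 89, 89, 87, 87, 87, 87, 85, 83, 77, 56]
200 382 404 [ 0.50928724 -0.38368155  0.038     ] [53, 44, 50, 53, 53, 62, 96, 144, 172, 182, 182, 184, 183, 184, 184, 184, 184, 183, 184, 183, 184, 177, 153]
220 381 402 [ 0.52407235 -0.38146555  0.038     ] [52, 45, 48, 52, 53, 66, 104, 156, 178, 183, 183, 184, 184, 185, 185, 184, 183, 184, 184, 185, 185, 174]
260 380 400 [ 0.55505163 -0.37527887  0.038     ] [44, 44, 49, 51, 76, 129, 166, 180, 184, 184, 184, 183, 184, 185, 184, 184, 184, 183, 183, 178, 158]
285 379 398 [ 0.57572199 -0.37174854  0.038     ] [42, 44, 46, 52, 84, 144, 178, 182, 185, 184, 184, 183, 182, 183, 183, 184, 186, 183, 182, 175]
```

View pics/w1c.png

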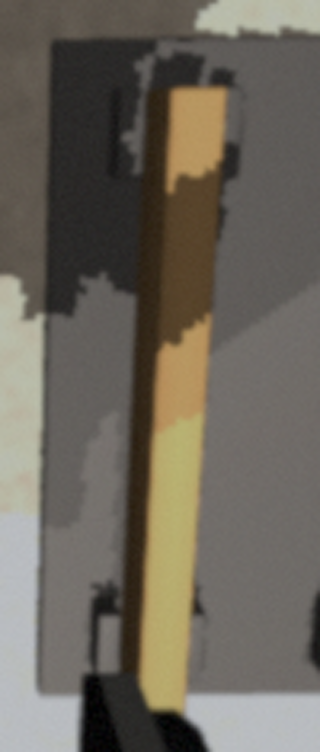

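```bash
python3 -m handwheel '[[0.5,-0.021,0.055,-0.02,0.5],[0.5,-0.021,0.055,-0.05,0.5],[0.5,-0.021,0.055,-0.08,0.5],[0.5,-0.021,0.055,-0.08,0.5],[0.5,-0.021,0.055,-0.08,0.5]]'
python3 -c "
from h import *
c=cam('wrist','w2');crop(c,200,200,460,400,3,'w2')
print(get_obs()['ee_pos'],get_obs()['tcp_rot'])
"
```

```text
time: 3.5
ee_pos: [0.5269, -0.3852, 0.0741]
tcp_rot: [179.9, -0.1, 100.3]
wrist_force: [0.1, -0.5, 1.2]
opening: 0.0427
[ 0.52742944 -0.3859137   0.07506009] [ 1.79780064e+02 -1.09210091e-02  1.00233866e+02]
```

View pics/w2.png

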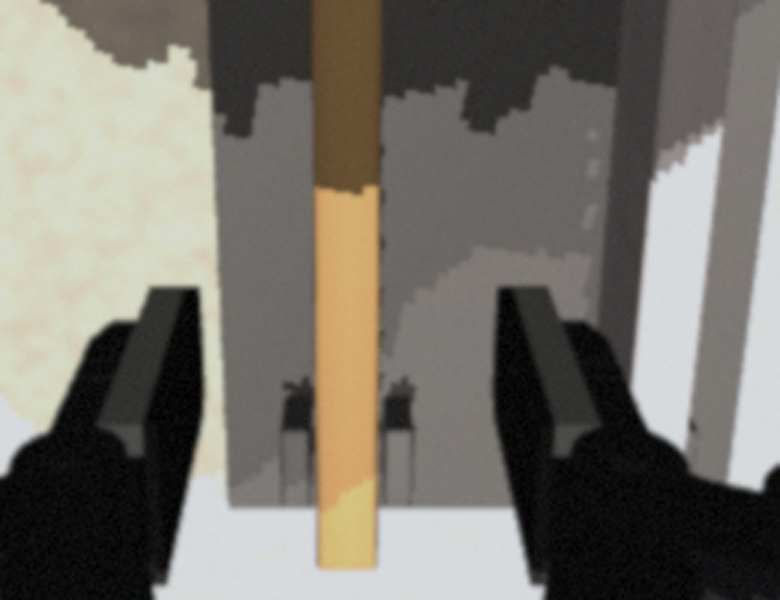

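The wrist view shows the slat centred between the open fingers (crop x about 348), with the strip clear of the right finger. Descend and grip.

```bash
python3 -m handwheel '[[0.5,0,-0.001,-0.03,0],[0.5,0,-0.001,-0.05,0],[0.5,0,-0.001,-0.0615,0],[0.5,0,-0.001,-0.0615,0],[1,0,-0.001,-0.0615,0]]' 40
python3 -m handwheel '[[1,0,0,0,0],[1,0,0,0,0],[1,0,0,0,0],[1,0,0,0,0]]'
```

```text
time: 4.05
ee_pos: [0.5281, -0.3874, 0.0152]
tcp_rot: [179.7, 0.1, 100.2]
wrist_force: [-0.2, 0.2, 0.6]
opening: 0.0298
time: 4.45
ee_pos: [0.5287, -0.3875, 0.0168]
tcp_rot: [179.6, 0.1, 100.2]
wrist_force: [-1.2, 3.4, 6.4]
opening: 0.0113
```

```bash
python3 -m handwheel '[[1,0,0,0.04,0],[1,0,0,0.09,0],[1,0,0,0.14,0],[1,0.004,0.05,0.14,-4],[1,0.006,0.1,0.14,-8]]'
python3 -c "
from h import *
c=cam('wrist');crop(c,120,150,520,450,2,'w3')
print(get_obs()['ee_pos'],get_obs()['tcp_rot'],get_obs()['opening'])
"
```

```text
time: 4.95
ee_pos: [0.5358, -0.2884, 0.1597]
tcp_rot: [179.4, 0.3, 91.9]
wrist_force: [0.7, -0.6, -0.6]
opening: 0.0113
[ 0.53544041 -0.28105571  0.15885852] [1.79490047e+02 4.58744465e-02 9.19192254e+01] 0.011042878269676095
```

View pics/w3.png

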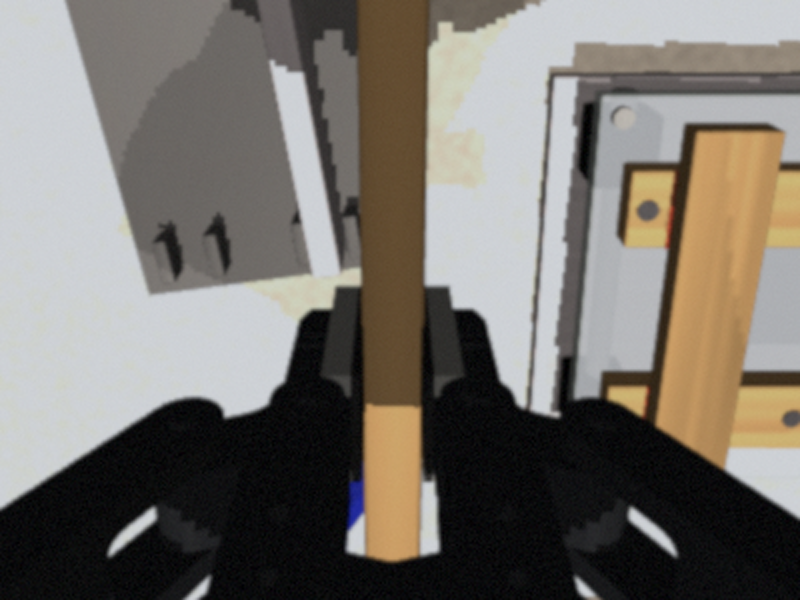

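The slat is held, hanging level in the pads. Carry it on to the mat.

```bash
python3 -m handwheel '[[1,0.02,0.411,0,0],[1,0.02,0.411,0,0],[1,0.02,0.411,0,0],[1,0.02,0.411,0,0],[1,0.02,0.411,0,0]]'
python3 -m handwheel '[[1,0.01,0.161,0,0],[1,0.01,0.161,0,0],[1,0.01,0.161,0,0],[1,0.01,0.161,-0.04,0],[1,0.01,0.161,-0.08,0]]'
python3 -c "
from h import *
print(get_obs()['ee_pos'],get_obs()['tcp_rot'],get_obs()['opening'])
"
```

```text
time: 5.5
ee_pos: [0.5471, -0.0363, 0.1588]
tcp_rot: [179.4, 0.1, 91.9]
wrist_force: [1.0, 1.1, 0.0]
opening: 0.0111
time: 6.0
ee_pos: [0.5581, 0.1276, 0.0794]
tcp_rot: [179.2, 0.0, 92.1]
wrist_force: [-0.5, -0.4, 0.1]
opening: 0.0113
[0.55814565 0.12755567 0.07940843] [1.79169724e+02 2.06649421e-02 9.21208332e+01] 0.011273839837368222
```

```bash
python3 -m handwheel '[[1,0,0,-0.03,0],[1,0,0,-0.055,0],[1,0,0,-0.062,0],[1,0,0,-0.064,0],[1,0,0,-0.064,0]]'
python3 -m handwheel '[[1,0,0,-0.001,0],[1,0,0,-0.002,0],[1,0,0,-0.003,0],[1,0,0,-0.004,0]]'
```

```text
time: 6.5
ee_pos: [0.5589, 0.1276, 0.0168]
tcp_rot: [179.1, 0.0, 92.1]
wrist_force: [0.8, 0.3, -0.5]
opening: 0.0111
time: 6.9
ee_pos: [0.5591, 0.1276, 0.013]
tcp_rot: [179.0, 0.0, 92.1]
wrist_force: [-0.7, -0.8, 0.0]
opening: 0.0111
```

```bash
python3 -m handwheel '[[1,0,0,-0.0005,0],[1,0,0,-0.001,0],[1,0,0,-0.0015,0],[1,0,0,-0.002,0],[1,0,0,-0.002,0]]'
```

```text
time: 7.4
ee_pos: [0.5593, 0.1277, 0.0118]
tcp_rot: [179.0, -0.0, 92.1]
wrist_force: [-2.8, 0.3, 6.3]
opening: 0.0116
```

```bash
python3 -m handwheel '[[0.7,0,0,0,0],[0.4,0,0,0,0],[0.2,0,0,0,0],[0,0,0,0,0],[0,0,0,0,0]]'
python3 -c "
from h import *
c=cam('scene');crop(c,320,170,480,310,4,'s4')
c=cam('wrist');crop(c,120,150,520,450,2,'w4')
print(get_obs()['ee_pos'],get_obs()['tcp_rot'],get_obs()['opening'])
"
```

```text
time: 7.9
ee_pos: [0.5592, 0.1277, 0.0117]
tcp_rot: [179.0, -0.0, 92.1]
wrist_force: [0.4, 0.0, -0.4]
opening: 0.0816
[0.55923214 0.12773835 0.01175503] [ 1.79013340e+02 -1.45502848e-02  9.21155976e+01] 0.08579637353394959
```

View pics/s4.png

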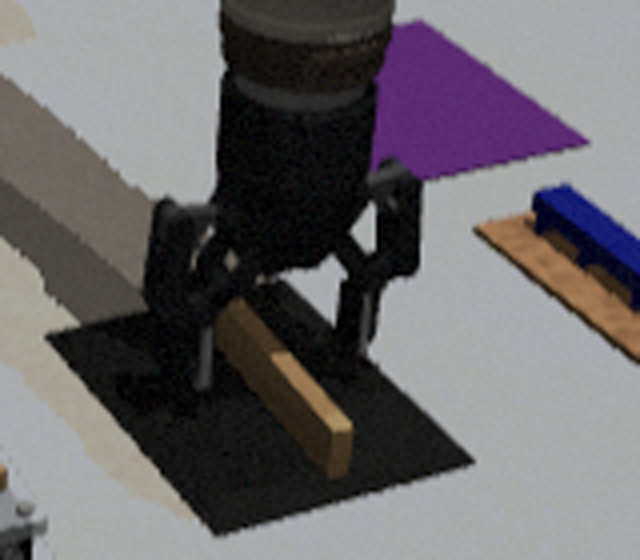

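View pics/w4.png

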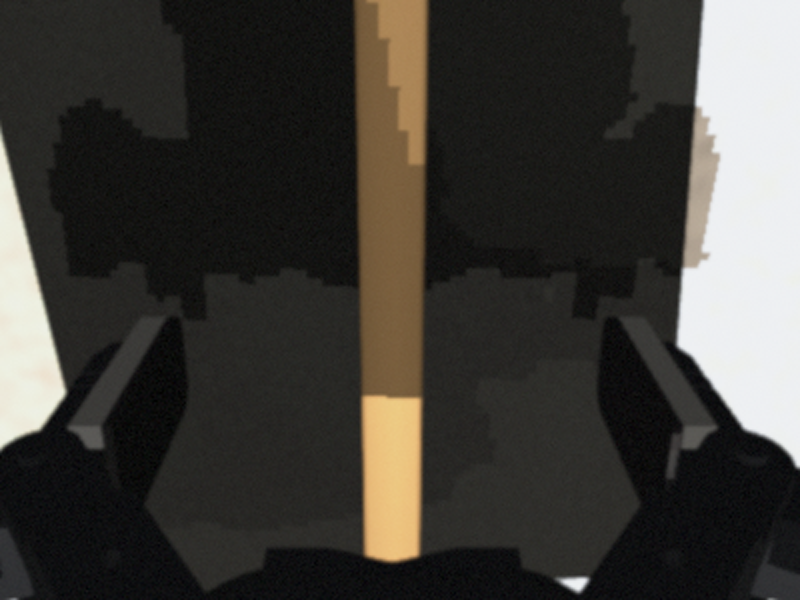

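The slat stands on edge on the mat between the fingers. The open fingertips are about 25 mm up, so I push it over towards -y with the +y finger.

```bash
python3 -m handwheel '[[0,0,-0.015,0,0],[0,0,-0.03,0,0],[0,0,-0.035,0,0],[0,0,-0.038,0,0],[0,0,-0.041,0,0]]'
python3 -m handwheel '[[0,0,-0.003,0,0],[0,0,-0.006,0,0],[0,0,-0.009,0,0],[0,0,-0.012,0,0],[0,0,-0.015,0,0]]'
python3 -c "
from h import *
c=cam('scene');crop(c,320,170,480,310,4,'s5')
c=cam('wrist');crop(c,120,150,520,450,2,'w5')
print(get_obs()['ee_pos'],get_obs()['tcp_rot'],get_obs()['opening'])
"
```

```text
time: 8.5
ee_pos: [0.5593, 0.0862, 0.0118]
tcp_rot: [179.0, -0.0, 92.1]
wrist_force: [-0.2, 0.3, -0.0]
opening: 0.0852
time: 9.0
ee_pos: [0.5593, 0.0711, 0.0118]
tcp_rot: [179.0, -0.0, 92.1]
wrist_force: [0.5, -0.1, -0.7]
opening: 0.0853
[0.55931478 0.07092709 0.01182592] [ 1.79003218e+02 -1.94858315e-02  9.20622913e+01] 0.08536117357531518
```

View pics/s5.png

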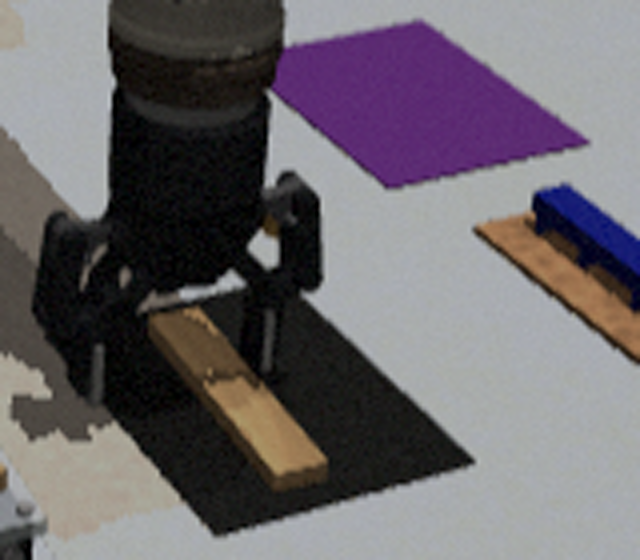

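View pics/w5.png

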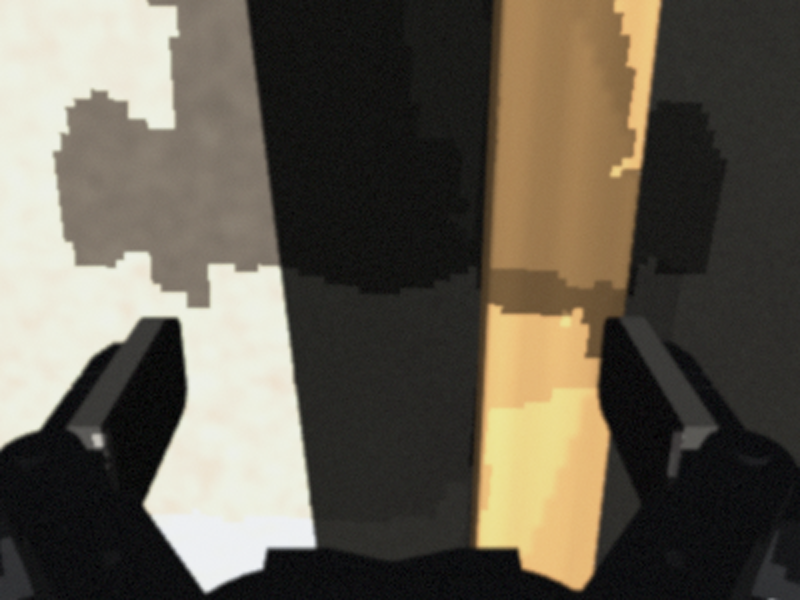

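It lies flat on the mat. Rise and measure it.

```bash
python3 -m handwheel '[[0,0,0,0.04,0],[0,0,0,0.08,0],[0.3,0.03,0.03,0.1,0],[0.3,0.03,0.03,0.1,0],[0.3,0.03,0.03,0.1,0]]'
python3 -c "
from h import *
c=cam('wrist','w6');h=cv2.cvtColor(c['color'],cv2.COLOR_BGR2HSV)
print(get_obs()['ee_pos'],get_obs()['tcp_rot'],get_obs()['opening'])
"
```

```text
time: 9.6
ee_pos: [0.5896, 0.1015, 0.1117]
tcp_rot: [179.0, -0.0, 92.1]
wrist_force: [0.1, 0.1, -0.5]
opening: 0.0601
[0.58879056 0.10091631 0.11095909] [ 1.79087839e+02 -1.56242454e-03  9.20881388e+01] 0.059647335300298046
```

View pics/w6.png

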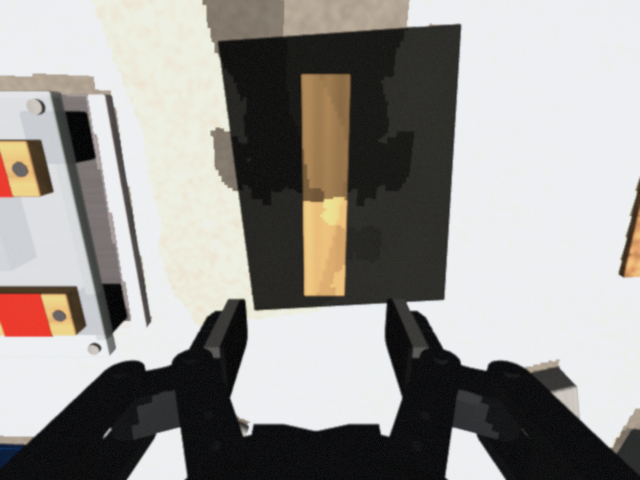

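```bash
python3 -c "
from h import *
np.set_printoptions(precision=4,suppress=True)
c=cam('wrist');h=cv2.cvtColor(c['color'],cv2.COLOR_BGR2HSV);H,S,V=cv2.split(h)
m=((H>8)&(H<30)&(S>80)&(V>60)).astype(np.uint8); m[:, :280]=0;m[:,370:]=0;m[:60]=0;m[305:]=0
k,a=quad(m);print(a)
for e in np.arange(1,15,.5):
    p=cv2.approxPolyDP(cv2.convexHull(k),e,True)
    if len(p)<=4:break
p=p[:,0].astype(float);P=ray(c,p,.015);print(p.tolist());print(P,P.mean(0),np.linalg.norm(np.roll(P,-1,0)-P,axis=1))
d=np.roll(P,-1,0)-P;print(np.degrees(np.arctan2(d[:,1],d[:,0])))
o=get_obs();print(o['ee_pos'],o['tcp_rot'])
"
```

```text
10190.5
[[349.0, 75.0], [346.0, 296.0], [305.0, 298.0], [301.0, 76.0]]
[[0.4811 0.1159 0.015 ]
 [0.6299 0.1237 0.015 ]
 [0.6327 0.0936 0.015 ]
 [0.4828 0.087  0.015 ]] [0.5566 0.1051 0.015 ] [0.1489 0.0303 0.15   0.0289]
[   3.032   -84.7124 -177.4994   93.2336]
[0.5884 0.1006 0.1107] [179.1212   0.0036  92.0661]
```

```bash
python3 -m handwheel '[[0.35,-0.032,0.0045,-0.04,0.7],[0.35,-0.032,0.0045,-0.08,0.7],[0.35,-0.032,0.0045,-0.095,0.7],[0.35,-0.032,0.0045,-0.104,0.7],[0.35,-0.032,0.0045,-0.105,0.7]]' 40
python3 -m handwheel '[[0.35,0,0,0,0]]'
python3 -c "
from h import *
c=cam('wrist');crop(c,120,150,520,450,2,'w7')
print(get_obs()['ee_pos'],get_obs()['tcp_rot'],get_obs()['opening'])
"
```

```text
time: 10.2
ee_pos: [0.5565, 0.1048, 0.0055]
tcp_rot: [179.2, 0.0, 92.7]
wrist_force: [0.3, -0.0, 0.4]
opening: 0.0557
time: 10.3
ee_pos: [0.5576, 0.1048, 0.0069]
tcp_rot: [179.1, -0.0, 92.7]
wrist_force: [0.3, -0.6, 0.3]
opening: 0.0554
[0.55771767 0.10482485 0.00712594] [ 1.79030598e+02 -7.41144017e-03  9.27230313e+01] 0.05552931059914396
```

View pics/w7.png

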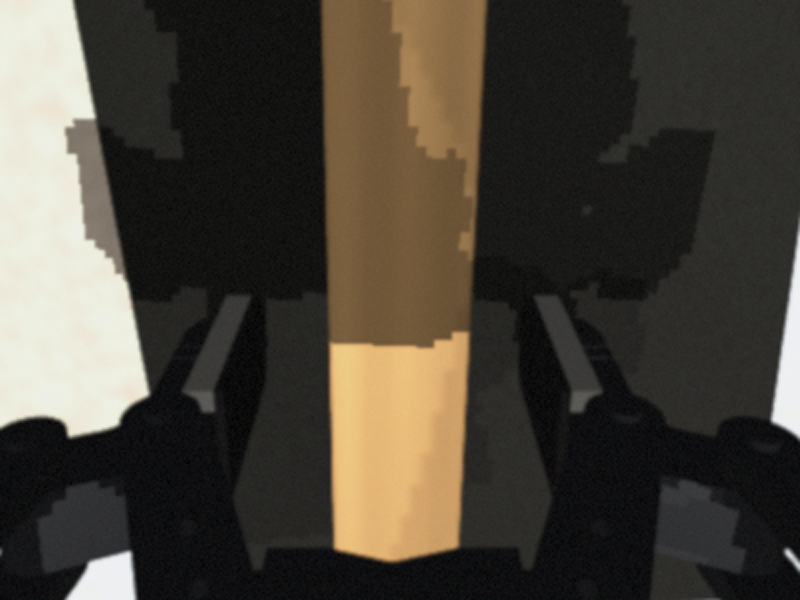

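```bash
python3 -m handwheel '[[0.45,0,0,-0.002,0],[0.6,0,0,-0.002,0],[0.9,0,0,-0.002,0],[1,0,0,-0.002,0],[1,0,0,-0.002,0]]' 50
python3 -m handwheel '[[1,0,0,0,0],[1,0,0,0,0],[1,0,0,0,0]]'
python3 -m handwheel '[[1,0,0,0.02,0],[1,0,0,0.05,0],[1,0,0,0.1,0],[1,0,0,0.13,0],[1,0,0,0.13,0]]'
python3 -c "
from h import *
c=cam('wrist');crop(c,120,150,520,450,2,'w8')
c=cam('scene');crop(c,220,100,480,310,3,'s8')
print(get_obs()['ee_pos'],get_obs()['tcp_rot'],get_obs()['opening'])
"
```

```text
time: 10.85
ee_pos: [0.5584, 0.1049, 0.0061]
tcp_rot: [178.9, -0.0, 92.7]
wrist_force: [0.5, -0.3, 5.7]
opening: 0.0282
time: 11.15
ee_pos: [0.5584, 0.1049, 0.0062]
tcp_rot: [178.9, -0.0, 92.7]
wrist_force: [-0.5, 0.2, 2.0]
opening: 0.0285
time: 11.65
ee_pos: [0.5603, 0.1053, 0.1411]
tcp_rot: [178.5, -0.1, 92.7]
wrist_force: [0.3, 1.0, -0.3]
opening: 0.0286
[0.558609   0.10499279 0.13630106] [ 1.78888713e+02 -2.32635276e-02  9.27233917e+01] 0.02827590233876113
```

View pics/w8.png

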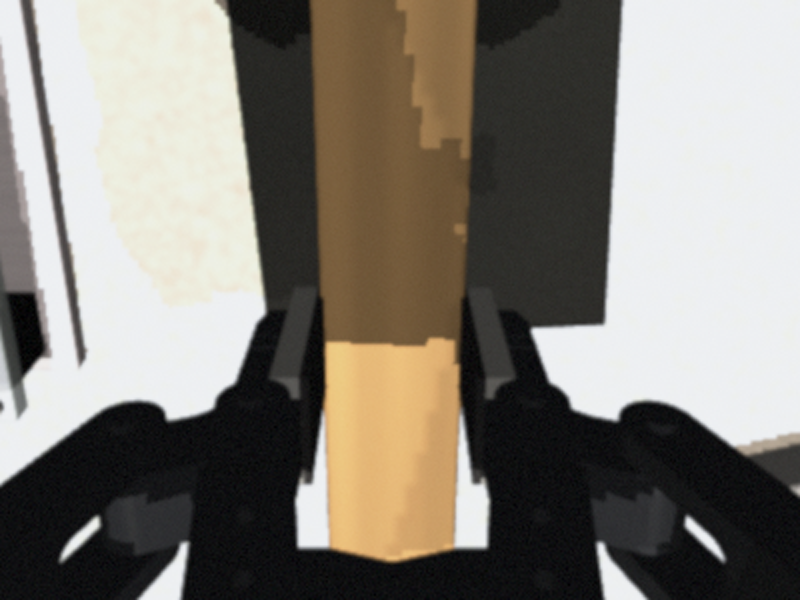

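View pics/s8.png

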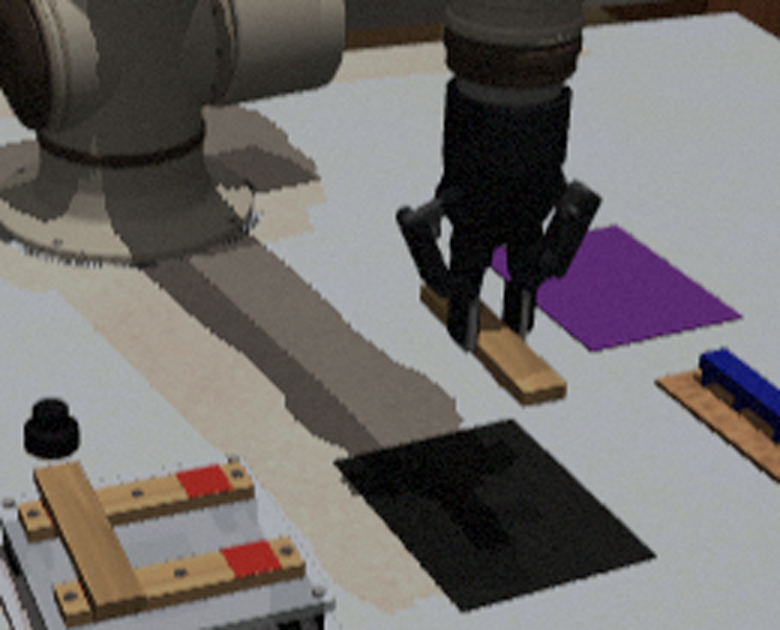

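```bash
python3 -m handwheel '[[1,0.03,-0.04,0.04,0],[1,0.06,-0.06,0.07,0],[1,0.06,-0.06,0.07,0],[1,0.06,-0.06,0.07,0]]'
python3 -c "
from h import *
c=cam('wrist','w9')
print(get_obs()['ee_pos'],get_obs()['tcp_rot'],get_obs()['opening'])
"
```

```text
time: 12.15
ee_pos: [0.6194, 0.044, 0.2053]
tcp_rot: [178.9, -0.0, 92.6]
wrist_force: [-0.5, -0.4, -1.3]
opening: 0.0284
[0.6184065  0.04466994 0.20434784] [ 1.79040663e+02 -2.77282122e-02  9.26723701e+01] 0.028226240781017778
```

View pics/w9.png

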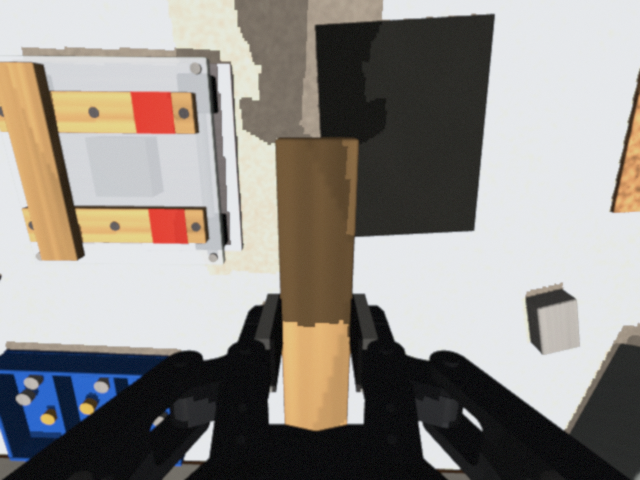

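```bash
cat > m.py <<'E'
from h import *
np.set_printoptions(precision=4,suppress=True)
def four(m):
    k,a=quad(m)
    for e in np.arange(.5,15,.5):
        p=cv2.approxPolyDP(cv2.convexHull(k),e,True)
        if len(p)<=4:break
    return p[:,0].astype(float)
for n in ('wrist','scene','side'):
    c=cam(n);h=cv2.cvtColor(c['color'],cv2.COLOR_BGR2HSV);H,S,V=cv2.split(h)
    red=(((H<8)|(H>172))&(S>150)&(V>80)).astype(np.uint8)
    nn,lab,st,cen=cv2.connectedComponentsWithStats(red)
    X=[]
    for i in range(1,nn):
        if st[i,4]>90:
            p=four(lab==i);P=ray(c,p,.057);q=ray(c,cen[i],.057)[0];X.append(q)
            print(n,"red",cen[i],"centroid",q[:2],"corners mean",P.mean(0)[:2],np.linalg.norm(np.roll(P,-1,0)-P,axis=1))
    if len(X)==2:
        a,b=sorted(X,key=lambda v:v[0]);print("  mid",(a+b)[:2]/2,"dist",np.linalg.norm(b-a),"yaw",np.degrees(np.arctan2(b[1]-a[1],b[0]-a[0])))
E
python3 m.py; python3 -c "
from h import *
c=cam('wrist');crop(c,0,40,250,280,3,'w9c')"
```

```text
wrist red [151.7292 113.5859] centroid [ 0.5394 -0.0842] corners mean [ 0.5398 -0.0842] [0.0286 0.0284 0.0278 0.0282]
wrist red [166.755  226.4858] centroid [ 0.6287 -0.0808] corners mean [ 0.6289 -0.0808] [0.0289 0.0289 0.0289 0.0289]
  mid [ 0.5841 -0.0825] dist 0.08927822468596265 yaw 2.198754414590601
scene red [287.7287 260.186 ] centroid [ 0.5423 -0.0833] corners mean [ 0.5414 -0.0835] [0.027  0.0256 0.0275 0.0259]
scene red [303.3899 286.1572] centroid [ 0.6323 -0.0802] corners mean [ 0.6326 -0.0796] [0.027  0.0289 0.0284 0.0256]
  mid [ 0.5873 -0.0818] dist 0.0900785865618132 yaw 2.004914941869814
side red [400.3394 230.8532] centroid [ 0.631  -0.0802] corners mean [ 0.6311 -0.0797] [0.0255 0.026  0.0221 0.0243]
side red [361.1752 243.2555] centroid [ 0.5407 -0.083 ] corners mean [ 0.5414 -0.0831] [0.0268 0.0277 0.0257 0.0252]
  mid [ 0.5859 -0.0816] dist 0.09036334125421687 yaw 1.774233543746298
```

View pics/w9c.png

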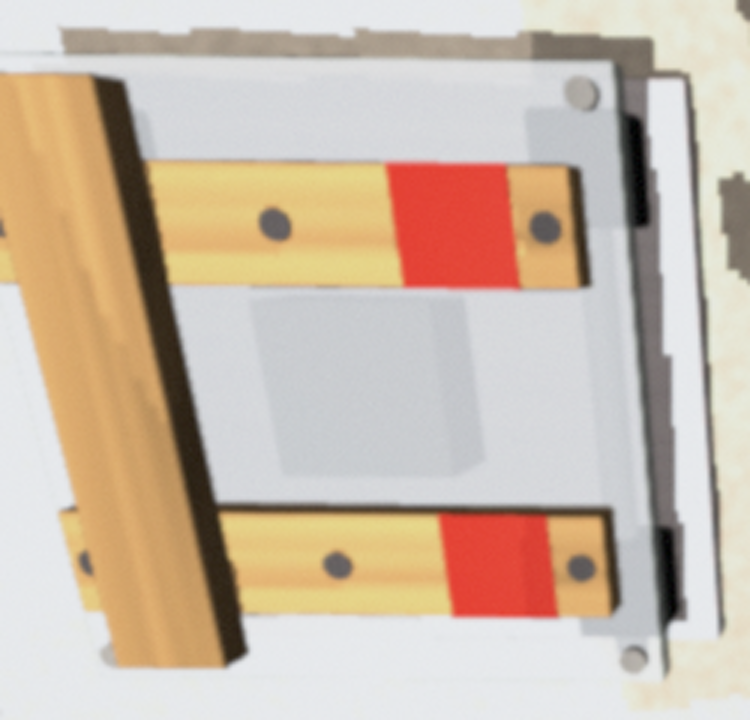

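```bash
python3 -c "
from h import *
np.set_printoptions(precision=4,suppress=True)
c=cam('wrist');P=ray(c,[[31,64.7],[74,261.7],[39,262]],.069);print(P)
d=P[1]-P[0];print(np.linalg.norm(d),np.degrees(np.arctan2(d[1],d[0])),np.linalg.norm(P[2]-P[1]))
n=np.array([d[1],-d[0],0])/np.linalg.norm(d);cen=(P[0]+P[1])/2+n*.015;print(cen)
y=np.radians(2.1);s=np.array([.584,-.0825]);e=cen[:2]-s
print(e@[np.cos(y),np.sin(y)],e@[-np.sin(y),np.cos(y)])
"
```

```text
[[ 0.5104 -0.1592  0.069 ]
 [ 0.659  -0.1549  0.069 ]
 [ 0.6607 -0.184   0.069 ]]
0.1485708601205441 1.6830912467180612 0.02921119683264288
[ 0.5851 -0.172   0.069 ]
-0.0021414624930635234 -0.08951235552536803
```

```bash
python3 -m handwheel '[[1,-0.01,-0.04,-0.02,-0.5],[1,-0.02,-0.08,-0.06,-0.5],[1,-0.031,-0.127,-0.1,-0.5],[1,-0.031,-0.127,-0.115,-0.5],[1,-0.031,-0.127,-0.12,-0.5]]'
python3 -m handwheel '[[1,0,0,0,0]]'
python3 -c "
from h import *
c=cam('wrist','w10')
c=cam('scene');crop(c,200,170,360,340,3.5,'s10')
c=cam('side');crop(c,310,170,480,320,3.5,'d10')
print(get_obs()['ee_pos'],get_obs()['tcp_rot'],get_obs()['opening'])
"
```

```text
time: 12.95
ee_pos: [0.5839, -0.0826, 0.0814]
tcp_rot: [179.3, -0.1, 92.2]
wrist_force: [-0.7, 0.6, -0.8]
opening: 0.0287
time: 13.05
ee_pos: [0.5834, -0.082, 0.0811]
tcp_rot: [179.3, -0.1, 92.1]
wrist_force: [-0.0, 0.5, -0.6]
opening: 0.0283
[ 0.58457911 -0.08160781  0.08264724] [ 1.79217570e+02 -5.95067588e-02  9.22263603e+01] 0.02864775478950637
```

View pics/w10.png

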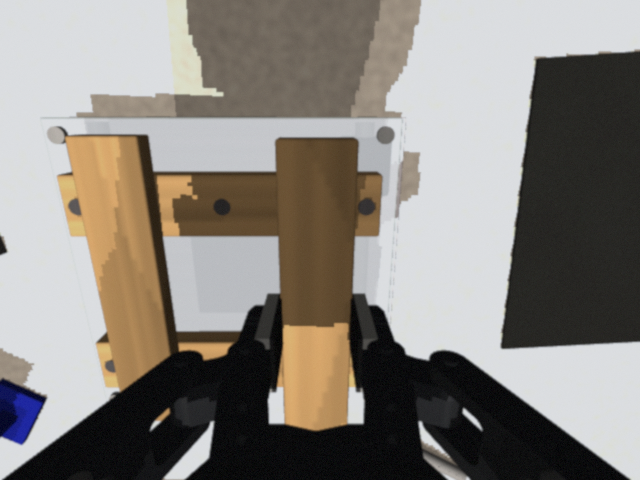

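View pics/s10.png

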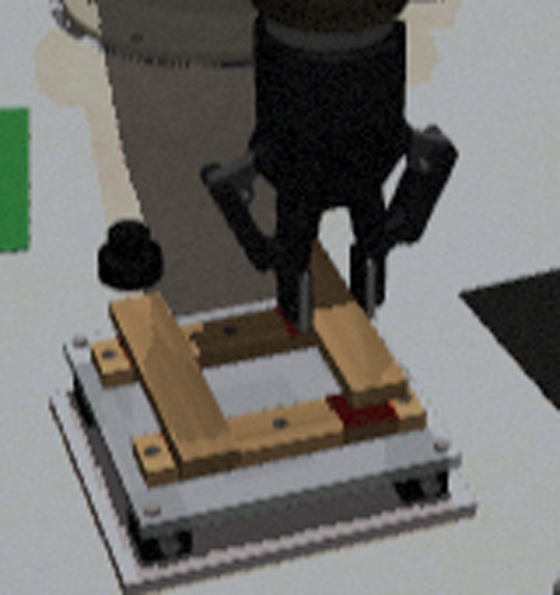

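View pics/d10.png

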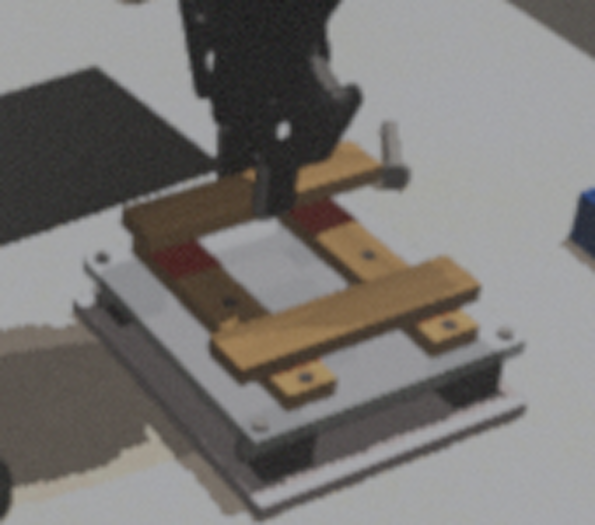

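```bash
python3 -m handwheel '[[1,0.003,-0.0005,-0.008,0],[1,0.003,-0.0005,-0.015,0],[1,0.003,-0.0005,-0.018,0],[1,0.003,-0.0005,-0.02,0],[1,0.003,-0.0005,-0.02,0]]'
python3 -m handwheel '[[1,0,0,0,0]]'
```

```text
time: 13.7
ee_pos: [0.5873, -0.082, 0.0622]
tcp_rot: [179.3, -0.1, 92.2]
wrist_force: [-0.7, -0.0, -0.0]
opening: 0.0283
time: 13.8
ee_pos: [0.5874, -0.0821, 0.0624]
tcp_rot: [179.2, -0.1, 92.2]
wrist_force: [0.8, -0.2, -0.8]
opening: 0.0284
```

```bash
python3 -m handwheel '[[1,0,0,-0.0008,0],[1,0,0,-0.0016,0],[1,0,0,-0.002,0],[1,0,0,-0.0024,0],[1,0,0,-0.0024,0]]'
```

```text
time: 14.3
ee_pos: [0.5874, -0.0821, 0.0602]
tcp_rot: [179.2, -0.1, 92.2]
wrist_force: [-0.8, -0.0, 1.3]
opening: 0.0284
```

Contact is just starting, at the predicted height. Settle a touch more, then let go with a modest opening.

```bash
python3 -m handwheel '[[1,0,0,-0.0006,0],[1,0,0,-0.0008,0],[0.6,0,0,-0.0006,0],[0.5,0,0,-0.0003,0],[0.4,0,0,0,0]]'
python3 -m handwheel '[[0.4,0,0,0,0],[0.4,0,0,0.005,0],[0.4,0,0,0.02,0],[0.4,0,0,0.05,0],[0.4,0,0,0.1,0]]'
python3 -m handwheel '[[0.4,0,0.06,0.05,0],[0.4,0,0.1,0.07,0],[0.4,0,0.1,0.07,0],[0.4,0,0.1,0.07,0]]'
python3 -c "
from h import *
c=cam('wrist','w11')
c=cam('scene');crop(c,200,170,360,340,3.5,'s11')
c=cam('side');crop(c,310,170,480,320,3.5,'d11')
print(get_obs()['ee_pos'],get_obs()['tcp_rot'],get_obs()['opening'])
"
```

```text
time: 14.8
ee_pos: [0.5874, -0.0821, 0.06]
tcp_rot: [179.2, -0.1, 92.2]
wrist_force: [0.0, -0.1, 0.0]
opening: 0.0513
time: 15.3
ee_pos: [0.5861, -0.0819, 0.1594]
tcp_rot: [179.5, -0.1, 92.2]
wrist_force: [0.7, -0.6, 0.5]
opening: 0.0513
time: 15.7
ee_pos: [0.5867, 0.0204, 0.2331]
tcp_rot: [179.2, -0.1, 92.4]
wrist_force: [-0.3, -0.6, 0.0]
opening: 0.051
[0.58595451 0.01762291 0.2294067 ] [ 1.79499987e+02 -9.36511232e-02  9.22226462e+01] 0.05124314010806484
```

View pics/w11.png

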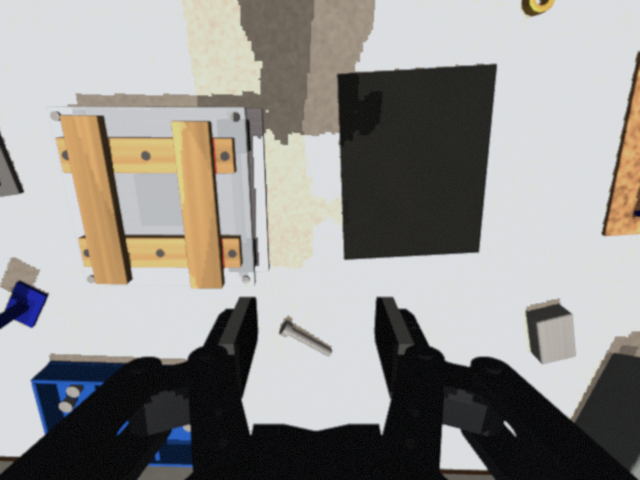

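View pics/s11.png

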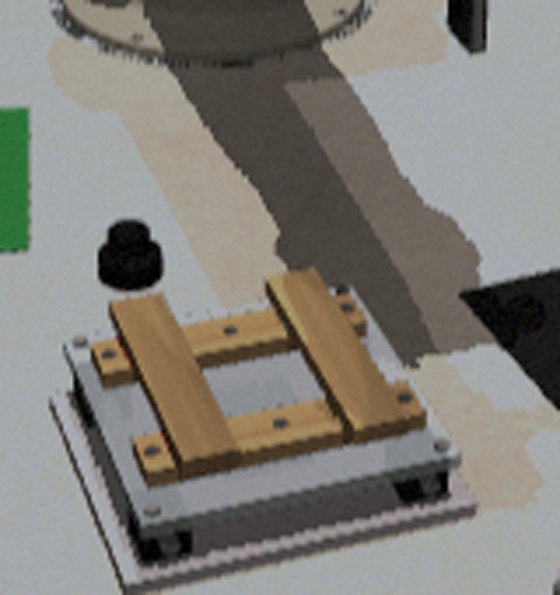

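View pics/d11.png

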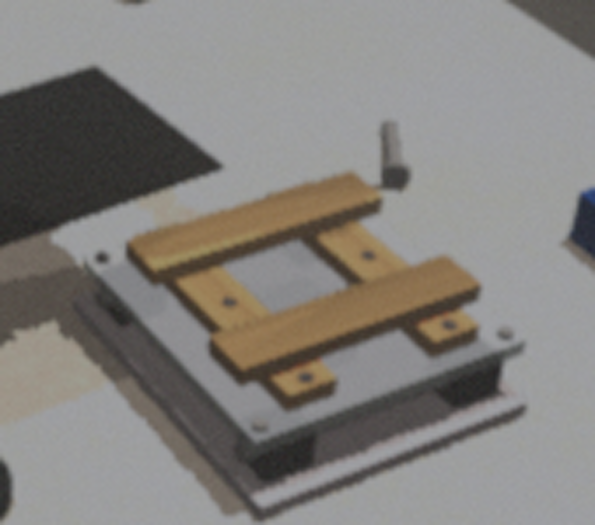

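The slat lies flat over both red marks and is parallel to its neighbour. Measure both top faces, since the bar has to fit them.

```bash
python3 -c "
from h import *
c=cam('wrist');crop(c,40,90,290,310,3,'w11c')
g=cv2.cvtColor(c['color'],cv2.COLOR_BGR2HSV)
for y in (180,200,220):
    print(y,[(u,int(g[y,u,0]),int(g[y,u,1]),int(g[y,u,2])) for u in list(range(78,90))+list(range(118,128))])
    print([(u,int(g[y,u,0]),int(g[y,u,1]),int(g[y,u,2])) for u in list(range(176,188))+list(range(214,224))])
"
```

```text
180 [(78, 16, 128, 212), (79, 17, 124, 212), (80, 17, 128, 208), (81, 17, 128, 208), (82, 16, 125, 206), (83, 16, 126, 205), (84, 16, 129, 204), (85, 16, 129, 205), (86, 16, 128, 204), (87, 16, 127, 205), (88, 16, 126, 206), (89, 16, 129, 208), (118, 108, 6, 200), (119, 102, 6, 204), (120, 102, 6, 203), (121, 114, 6, 204), (122, 114, 6, 204), (123, 105, 8, 204), (124, 114, 6, 204), (125, 110, 7, 205), (126, 108, 6, 205), (127, 108, 6, 205)]
[(176, 108, 7, 194), (177, 102, 7, 192), (178, 20, 4, 190), (179, 19, 42, 198), (180, 24, 81, 212), (181, 25, 98, 219), (182, 21, 112, 219), (183, 19, 118, 219), (184, 18, 121, 220), (185, 18, 121, 219), (186, 17, 123, 218), (187, 17, 126, 219), (214, 17, 131, 162), (215, 16, 129, 107), (216, 16, 123, 62), (217, 14, 44, 76), (218, 18, 10, 132), (219, 120, 4, 181), (220, 108, 6, 203), (221, 113, 5, 203), (222, 108, 6, 204), (223, 110, 7, 206)]
200 [(78, 14, 60, 215), (79, 16, 113, 214), (80, 16, 126, 214), (81, 16, 128, 213), (82, 16, 128, 210), (83, 16, 128, 207), (84, 16, 126, 206), (85, 16, 126, 206), (86, 17, 126, 204), (87, 17, 127, 203), (88,
[... 863 characters left out ...]
, 17, 127, 207), (88, 16, 127, 206), (89, 16, 128, 203), (118, 16, 122, 48), (119, 16, 131, 41), (120, 18, 128, 40), (121, 16, 128, 42), (122, 12, 36, 71), (123, 0, 2, 128), (124, 120, 4, 179), (125, 108, 6, 201), (126, 114, 6, 204), (127, 111, 9, 206)]
[(176, 105, 8, 193), (177, 108, 7, 193), (178, 100, 8, 192), (179, 110, 8, 195), (180, 105, 8, 194), (181, 110, 8, 194), (182, 108, 7, 192), (183, 12, 7, 190), (184, 15, 59, 198), (185, 17, 106, 212), (186, 17, 120, 219), (187, 18, 122, 218), (214, 16, 126, 195), (215, 16, 128, 191), (216, 16, 128, 188), (217, 16, 128, 165), (218, 17, 129, 119), (219, 15, 126, 69), (220, 17, 77, 63), (221, 10, 14, 112), (222, 120, 1, 171), (223, 110, 8, 201)]
```

View pics/w11c.png

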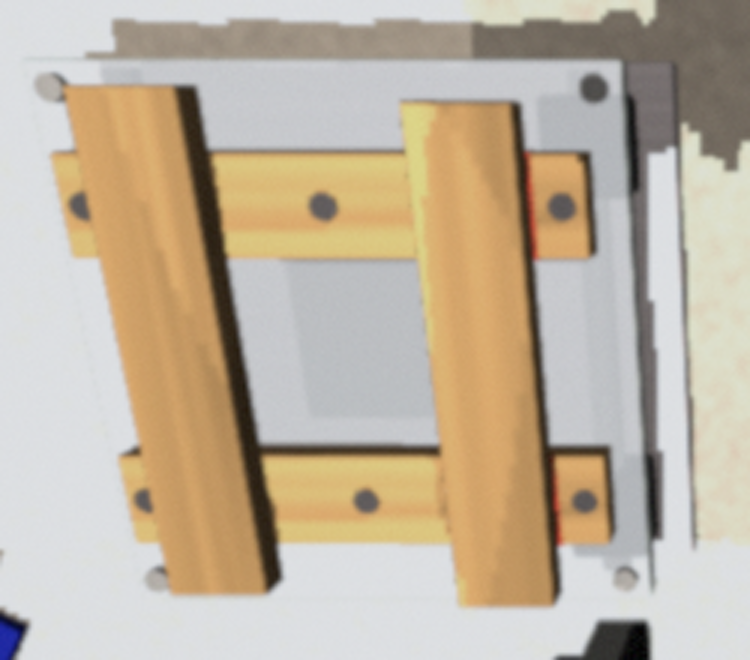

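```bash
cat > pair.py <<'E'
from h import *
np.set_printoptions(precision=4,suppress=True)
c=cam('wrist');g=cv2.cvtColor(c['color'],cv2.COLOR_BGR2HSV).astype(float);S=g[...,1];V=g[...,2]
def cross(a,u0,u1,th):
    for u in range(u0,u1):
        if (a[u]-th)*(a[u+1]-th)<=0 and a[u]!=a[u+1]: return u+(th-a[u])/(a[u+1]-a[u])
E={k:[] for k in 'ABCD'}
for y in range(184,226,3):
    A=cross(S[y],65,100,65); B=cross(V[y],int(A)+25,int(A)+50,130)
    C=cross(S[y],165,200,60); D=cross(V[y],int(C)+25,int(C)+45,125)
    for k,v in zip('ABCD',(A,B,C,D)):
        if v is not None: E[k].append(ray(c,[v,y],.069)[0])
L={}
for k in E:
    P=np.array(E[k]);f=np.polyfit(P[:,0],P[:,1],1);L[k]=f
    print(k,len(P),"y at x=.586:",np.polyval(f,.586),"yaw",np.degrees(np.arctan(f[0])), "rms",np.std(P[:,1]-np.polyval(f,P[:,0])))
E
python3 pair.py
```

```text
A 14 y at x=.586: -0.1862443975178061 yaw 2.2029419357467046 rms 1.7470156696384652e-05
B 14 y at x=.586: -0.1569294967174486 yaw 1.818429436198855 rms 6.898264210233902e-05
C 14 y at x=.586: -0.09782067631898755 yaw 1.9280594012355976 rms 6.149921160119177e-05
D 14 y at x=.586: -0.0683292931010423 yaw 1.819393563571125 rms 6.94323666572156e-05
```

```bash
python3 -m handwheel '[[0.4,-0.02,0.34,-0.03,2],[0.4,-0.02,0.34,-0.03,2],[0.4,-0.02,0.34,-0.03,2],[0.4,-0.02,0.34,-0.03,2],[0.4,-0.02,0.34,-0.03,2]]'
python3 -m handwheel '[[0.4,-0.01,0.1,-0.02,1],[0.4,-0.01,0.1,-0.02,1],[0.4,-0.01,0.1,-0.02,1],[0.4,-0.01,0.1,-0.02,1]]'
python3 -c "
from h import *
c=cam('wrist','w12')
print(get_obs()['ee_pos'],get_obs()['tcp_rot'],get_obs()['opening'])
"
```

```text
time: 16.45
ee_pos: [0.571, 0.2674, 0.2062]
tcp_rot: [179.6, -0.1, 94.1]
wrist_force: [1.1, -0.4, -0.4]
opening: 0.0514
time: 16.85
ee_pos: [0.5606, 0.3676, 0.1845]
tcp_rot: [179.7, 0.0, 95.1]
wrist_force: [-0.2, -0.7, -0.6]
opening: 0.0512
[0.56108411 0.36658202 0.18540059] [ 1.79676676e+02 -1.44873415e-02  9.50503087e+01] 0.05109255016105105
```

View pics/w12.png

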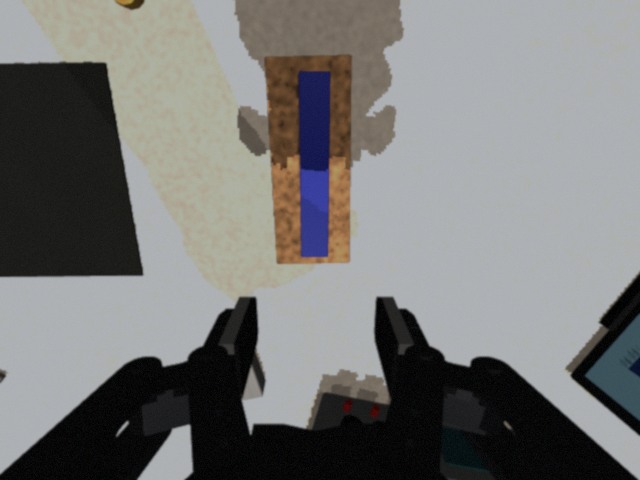

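```bash
cat > bar.py <<'E'
from h import *
np.set_printoptions(precision=4,suppress=True)
c=cam('wrist');h=cv2.cvtColor(c['color'],cv2.COLOR_BGR2HSV);H,S,V=cv2.split(h)
m=((H>108)&(H<130)&(S>130)&(V>40)).astype(np.uint8); m[:, :270]=0;m[:,370:]=0
k,a=quad(m);r=cv2.minAreaRect(k);print(a,r)
p=cv2.boxPoints(r);P=ray(c,p,.030);print(P.mean(0),np.linalg.norm(np.roll(P,-1,0)-P,axis=1));d=np.roll(P,-1,0)-P;print(np.degrees(np.arctan2(d[:,1],d[:,0])))
o=get_obs();print(o['ee_pos'],o['tcp_rot'])
E
python3 bar.py
```

```text
4887.0 ((315.0, 162.5), (183.0, 30.0), 90.0)
[0.518  0.3612 0.03  ] [0.0226 0.1474 0.0265 0.1474]
[  95.1044    5.8281  -84.8909 -175.6958]
[0.5614 0.366  0.186 ] [179.6315  -0.0377  94.9931]
```

```bash
python3 -m handwheel '[[0.4,-0.02,-0.002,-0.04,0],[0.4,-0.0434,-0.0048,-0.08,0],[0.4,-0.0434,-0.0048,-0.115,0],[0.4,-0.0434,-0.0048,-0.12,0],[0.4,-0.0434,-0.0048,-0.12,0]]' 40
python3 -c "
from h import *
c=cam('wrist','w13');crop(c,120,150,520,450,2,'w13')
print(get_obs()['ee_pos'],get_obs()['tcp_rot'],get_obs()['opening'])
"
```

```text
time: 17.45
ee_pos: [0.5186, 0.3599, 0.0666]
tcp_rot: [179.6, -0.0, 94.9]
wrist_force: [0.5, -0.1, 0.7]
opening: 0.0515
[0.51927404 0.3606811  0.06800463] [ 1.79528709e+02 -9.17646644e-02  9.49047583e+01] 0.05122388181830602
```

View pics/w13.png

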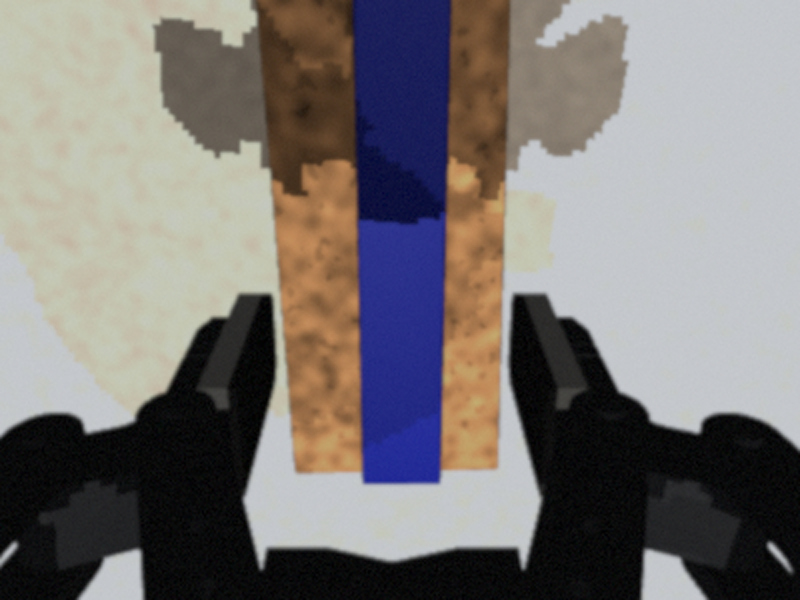

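```bash
python3 bar.py; python3 -c "
from h import *
c=cam('wrist');print(ray(c,[[321,391]],.03))
h=cv2.cvtColor(c['color'],cv2.COLOR_BGR2HSV);print([ (y,h[y,321].tolist()) for y in list(range(384,396))])
for y in range(0,480,1):
  if h[y,316,0] in range(108,130) and h[y,316,1]>130: print('far',y,ray(c,[[316,y]],.03));break
"
```

```text
10478.5 ((318.4999694824219, 260.9999694824219), (251.99996948242188, 46.99999237060547), 90.0)
[0.5179 0.3612 0.03  ] [0.0226 0.1486 0.0288 0.1485]
[  94.9547    6.3004  -85.1033 -176.1054]
[0.5197 0.3612 0.0687] [179.4596  -0.1305  94.9209]
[[0.5957701  0.37022259 0.03      ]]
[(384, [118, 199, 149]), (385, [118, 193, 149]), (386, [118, 137, 156]), (387, [118, 57, 174]), (388, [113, 21, 192]), (389, [107, 11, 203]), (390, [107, 9, 201]), (391, [107, 9, 203]), (392, [105, 8, 204]), (393, [102, 6, 199]), (394, [80, 4, 198]), (395, [60, 4, 198])]
far 135 [[0.44442129 0.35391583 0.03      ]]
```

```bash
python3 -m handwheel '[[0.4,-0.0016,0.0004,-0.03,0.2],[0.4,-0.0016,0.0004,-0.05,0.2],[0.4,-0.0016,0.0004,-0.057,0.2],[0.4,-0.0016,0.0004,-0.058,0.2],[0.4,-0.0016,0.0004,-0.058,0.2]]' 40
python3 -m handwheel '[[0.4,0,0,0,0]]'
```

```text
time: 18.1
ee_pos: [0.5189, 0.3623, 0.0123]
tcp_rot: [179.4, -0.2, 95.1]
wrist_force: [-0.2, 0.4, 0.3]
opening: 0.0512
time: 18.2
ee_pos: [0.5195, 0.3627, 0.0138]
tcp_rot: [179.3, -0.2, 95.1]
wrist_force: [0.5, 0.7, -1.1]
opening: 0.0514
```

```bash
python3 -m handwheel '[[0.5,-0.0018,-0.0015,-0.002,0],[0.6,-0.0018,-0.0015,-0.002,0],[1,-0.0018,-0.0015,-0.002,0],[1,-0.0018,-0.0015,-0.002,0],[1,-0.0018,-0.0015,-0.002,0]]' 40
python3 -m handwheel '[[1,0,0,0,0],[1,0,0,0,0],[1,0,0,0,0]]'
python3 -m handwheel '[[1,0,0,0.03,0],[1,0,0,0.08,0],[1,0,0,0.13,-8],[1,0,-0.03,0.15,-16],[1,0,-0.06,0.15,-24]]'
python3 -c "
from h import *
c=cam('wrist','w14');crop(c,120,150,520,450,2,'w14')
print(get_obs()['ee_pos'],get_obs()['tcp_rot'],get_obs()['opening'])
"
```

```text
time: 18.7
ee_pos: [0.5179, 0.3613, 0.0123]
tcp_rot: [179.2, -0.3, 95.1]
wrist_force: [-1.4, -1.5, 5.9]
opening: 0.0231
time: 19.0
ee_pos: [0.5178, 0.3613, 0.0123]
tcp_rot: [179.2, -0.3, 95.1]
wrist_force: [-1.2, -0.9, 2.7]
opening: 0.0236
time: 19.5
ee_pos: [0.519, 0.3019, 0.1661]
tcp_rot: [179.0, -0.5, 70.9]
wrist_force: [0.1, -1.2, -0.9]
opening: 0.0235
[0.51858542 0.29762229 0.16448436] [179.08959967  -0.30331189  70.2454091 ] 0.022897634515903702
```

View pics/w14.png

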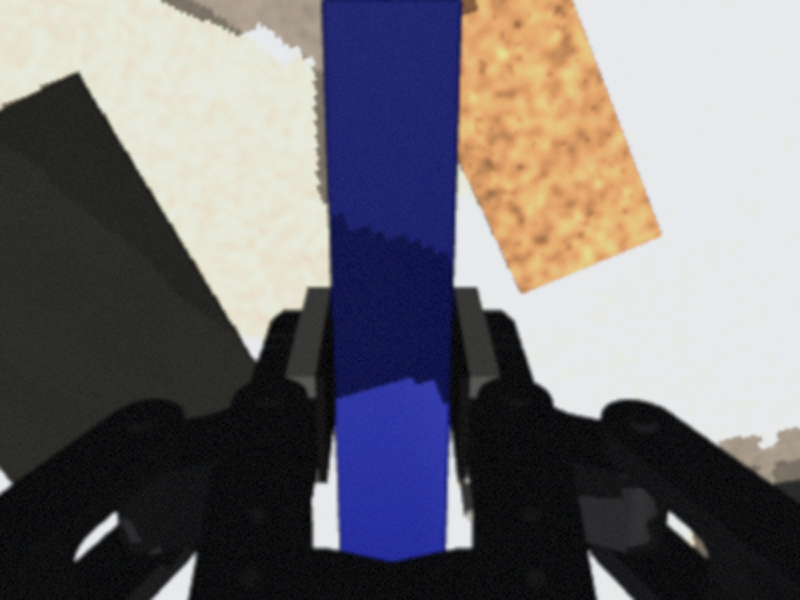

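```bash
python3 -m handwheel '[[1,0.069,-0.463,0.02,-68.1],[1,0.069,-0.463,0.02,-68.1],[1,0.069,-0.463,0.02,-68.1],[1,0.069,-0.463,0.02,-68.1],[1,0.069,-0.463,0.02,-68.1]]'
python3 -m handwheel '[[1,0.035,-0.229,0.01,-25.5],[1,0.035,-0.229,0.01,-25.5],[1,0.035,-0.229,0.01,-25.5],[1,0.035,-0.229,0.01,-25.5],[1,0.035,-0.229,0.01,-25.5]]'
python3 -c "
from h import *
print(get_obs()['ee_pos'],get_obs()['tcp_rot'],get_obs()['opening'])
"
```

```text
time: 20.05
ee_pos: [0.5546, 0.0524, 0.1737]
tcp_rot: [179.1, -0.2, 27.8]
wrist_force: [0.5, -1.4, -0.4]
opening: 0.023
time: 20.55
ee_pos: [0.5895, -0.1797, 0.183]
tcp_rot: [179.1, -0.2, 2.2]
wrist_force: [0.7, 0.3, -1.6]
opening: 0.0231
[ 0.58946619 -0.1797202   0.18301155] [179.14159796  -0.21373704   2.21696199] 0.023118494418095156
```

```bash
python3 -m handwheel '[[1,0,0,-0.02,0],[1,0,0,-0.02,0]]'; python3 -c "
from h import *
c=cam('wrist','w15')
print(get_obs()['ee_pos'],get_obs()['tcp_rot'],get_obs()['opening'])
"
```

```text
time: 20.75
ee_pos: [0.5883, -0.1807, 0.1596]
tcp_rot: [179.2, 0.0, 2.1]
wrist_force: [0.1, 0.5, -1.0]
opening: 0.0229
[ 0.58857452 -0.1798103   0.16115239] [ 1.79219281e+02 -2.41073542e-02  2.16909251e+00] 0.022974595121233378
```

View pics/w15.png

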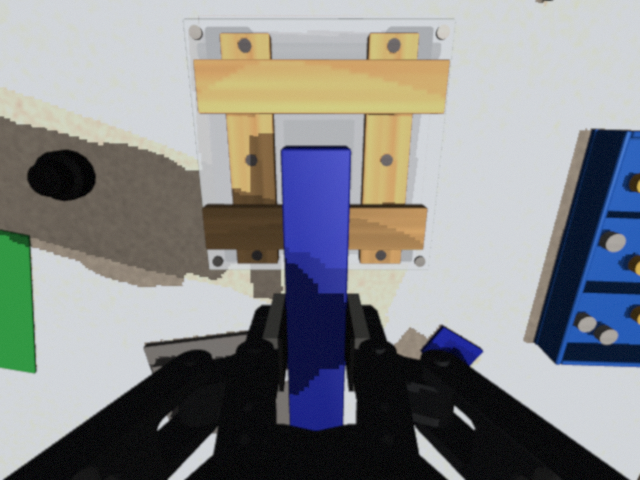

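```bash
cat > tw.py <<'E'
from h import *
np.set_printoptions(precision=4,suppress=True)
c=cam('wrist');g=cv2.cvtColor(c['color'],cv2.COLOR_BGR2HSV).astype(float)
o=get_obs();print(o['ee_pos'],o['tcp_rot'])
def prof(u,a,b): 
    print(u,[(y,int(g[y,u,1]),int(g[y,u,2])) for y in range(a,b)])
prof(300,54,66);prof(300,106,120);prof(320,54,66);prof(320,106,120)
prof(214,200,214);prof(214,240,256);prof(416,200,212);prof(416,240,254)
prof(316,140,156)
E
python3 tw.py
```

```text
[ 0.589  -0.1793  0.1624] [179.1873  -0.1147   2.2234]
300 [(54, 7, 185), (55, 8, 186), (56, 7, 184), (57, 8, 184), (58, 8, 184), (59, 7, 183), (60, 6, 175), (61, 62, 176), (62, 113, 194), (63, 120, 206), (64, 115, 207), (65, 113, 208)]
300 [(106, 98, 209), (107, 97, 208), (108, 96, 209), (109, 96, 210), (110, 97, 210), (111, 96, 209), (112, 99, 207), (113, 103, 205), (114, 88, 198), (115, 30, 190), (116, 3, 189), (117, 8, 195), (118, 5, 193), (119, 5, 193)]
320 [(54, 7, 186), (55, 8, 187), (56, 7, 185), (57, 7, 184), (58, 7, 183), (59, 7, 182), (60, 1, 177), (61, 51, 175), (62, 107, 188), (63, 126, 203), (64, 126, 206), (65, 126, 207)]
320 [(106, 95, 209), (107, 97, 208), (108, 95, 210), (109, 94, 209), (110, 94, 208), (111, 96, 209), (112, 99, 208), (113, 104, 206), (114, 100, 194), (115, 45, 175), (116, 3, 179), (117, 7, 191), (118, 7, 193), (119, 5, 191)]
214 [(200, 1, 189), (201, 4, 190), (202, 3, 190), (203, 3, 177), (204, 8, 132), (205, 40, 77), (206, 91, 53), (207, 118, 52), (208, 128, 60), (209, 135, 70), (210, 121, 76), (211, 136, 73), (212, 129, 73), (213, 123, 77)]
214 [(
[... 239 characters left out ...]
 4, 187)]
416 [(200, 8, 219), (201, 9, 217), (202, 8, 217), (203, 8, 203), (204, 2, 158), (205, 18, 99), (206, 84, 58), (207, 132, 62), (208, 130, 108), (209, 127, 155), (210, 129, 184), (211, 127, 191)]
416 [(240, 128, 183), (241, 130, 173), (242, 128, 170), (243, 127, 168), (244, 128, 167), (245, 127, 169), (246, 125, 169), (247, 128, 172), (248, 125, 173), (249, 93, 173), (250, 28, 181), (251, 3, 196), (252, 4, 209), (253, 2, 210)]
316 [(140, 7, 182), (141, 7, 183), (142, 8, 182), (143, 8, 181), (144, 9, 170), (145, 16, 124), (146, 62, 70), (147, 173, 53), (148, 222, 78), (149, 198, 120), (150, 182, 153), (151, 166, 180), (152, 160, 188), (153, 162, 190), (154, 162, 189), (155, 163, 188)]
```

```bash
python3 -c "
from h import *
np.set_printoptions(precision=4,suppress=True)
c=cam('wrist');o=get_obs();print(o['ee_pos'])
F=ray(c,[[310,61.2],[310,114.9],[214,208],[214,249.2],[416,208],[416,249.8]],.069);print(F)
t=np.tan(np.radians(2.0));yy=F[:,1]-(F[:,0]-.588)*t;print(yy)
f=(yy[0]+yy[1])/2;l=yy[2:].mean();print('far',f,'laid',l,'sep',f-l,'mid',(f+l)/2)
zt=o['ee_pos'][2]+.0177
B=ray(c,[[316,149]],zt);B2=ray(c,[[283,149],[350,149]],zt);print('bar end',B,B2, 'bar centre y',B[0,1]-.075*np.cos(np.radians(2.1)))
P=ray(c,[[195,60.5],[448,60.5],[203.5,207],[427,207]],.069);print(P)
"
```

```text
[ 0.5894 -0.179   0.1633]
[[ 0.5797 -0.0681  0.069 ]
 [ 0.5807 -0.098   0.069 ]
 [ 0.5185 -0.1594  0.069 ]
 [ 0.517  -0.189   0.069 ]
 [ 0.6537 -0.1541  0.069 ]
 [ 0.6576 -0.1839  0.069 ]]
[-0.0679 -0.0978 -0.157  -0.1865 -0.1564 -0.1864]
far -0.08280847371645544 laid -0.17155839553336286 sep 0.08874992181690741 mid -0.12718343462490916
bar end [[ 0.5845 -0.1085  0.181 ]] [[ 0.5735 -0.1089  0.181 ]
 [ 0.5958 -0.108   0.181 ]] bar centre y -0.1834383333699045
[[ 0.5121 -0.0705  0.069 ]
 [ 0.6609 -0.0645  0.069 ]
 [ 0.5115 -0.159   0.069 ]
 [ 0.661  -0.1531  0.069 ]]
```

```bash
python3 -c "
from h import *
c=cam('wrist');crop(c,250,120,390,330,3.5,'w16')
c=cam('scene');crop(c,140,120,340,340,3.2,'s16')
c=cam('side');crop(c,300,110,520,330,3.2,'d16')
"
```

```text
(no output)
```

View pics/w16.png

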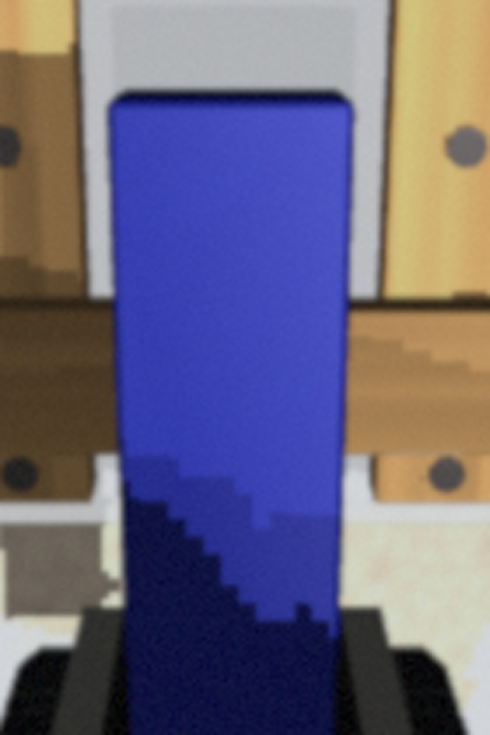

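View pics/s16.png

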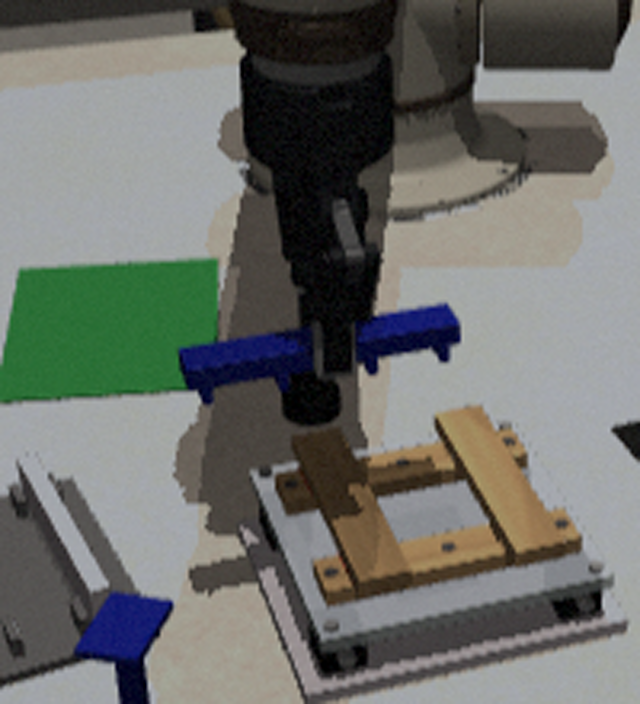

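View pics/d16.png

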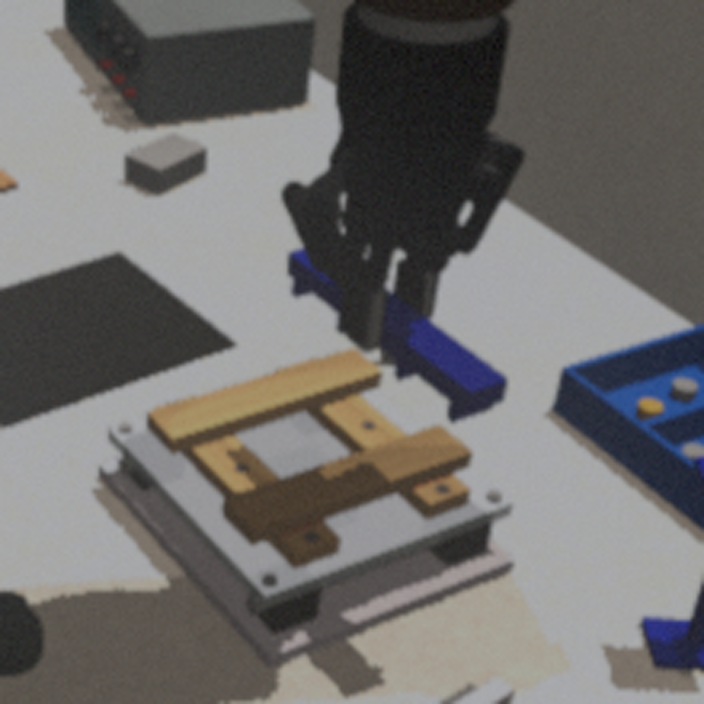

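```bash
python3 -c "
from h import *
np.set_printoptions(precision=1,suppress=True)
o=get_obs();p=o['ee_pos'];print(p,o['tcp_rot'])
a=np.radians(2.2);X=np.array([-np.sin(a),np.cos(a),0]);Y=np.array([np.cos(a),np.sin(a),0])
for n,box,k in (('scene',(140,120,340,340),3.6),('side',(300,110,520,330),3.4),('wrist',(270,120,370,260),4)):
  c=cam(n);im=cv2.resize(c['color'][box[1]:box[3],box[0]:box[2]],None,fx=k,fy=k,interpolation=cv2.INTER_CUBIC)
  for s in(1,-1):
    for t in(1,-1):
      for z in(.0037,.0177):
        q=proj(c,p+X*.075*s+Y*.012*t+[0,0,z])[0]
        if t==1 or n!='scene': cv2.circle(im,tuple(int(v) for v in (q-box[:2])*k+k/2),3,(0,255,0),1)
        print(n,s,t,z,q)
  cv2.imwrite(f'pics/{n}17.png',im)
"
```

```text
[ 0.6 -0.2  0.2] [179.1  -0.3   2.3]
scene 1 1 0.0037 [285.5 227.1]
scene 1 1 0.0177 [285.5 220.2]
scene 1 -1 0.0037 [281.3 220.6]
scene 1 -1 0.0177 [281.2 213.8]
scene -1 1 0.0037 [200.7 242. ]
scene -1 1 0.0177 [200.  234.9]
scene -1 -1 0.0037 [197.8 235. ]
scene -1 -1 0.0177 [197.1 228. ]
side 1 1 0.0037 [398.9 191.1]
side 1 1 0.0177 [399.7 184.2]
side 1 -1 0.0037 [387.8 194.2]
side 1 -1 0.0177 [388.5 187.3]
side -1 1 0.0037 [455.5 234.3]
side -1 1 0.0177 [457.  226.9]
side -1 -1 0.0037 [443.5 238.5]
side -1 -1 0.0177 [444.9 231. ]
wrist 1 1 0.0037 [353.9 133.5]
wrist 1 1 0.0177 [358.4 135.7]
wrist 1 -1 0.0037 [288.5 133.4]
wrist 1 -1 0.0177 [285.7 135.5]
wrist -1 1 0.0037 [342.9 443.5]
wrist -1 1 0.0177 [345.1 469.3]
wrist -1 -1 0.0037 [295.2 443.6]
wrist -1 -1 0.0177 [293.8 469.5]
```

View pics/scene17.png

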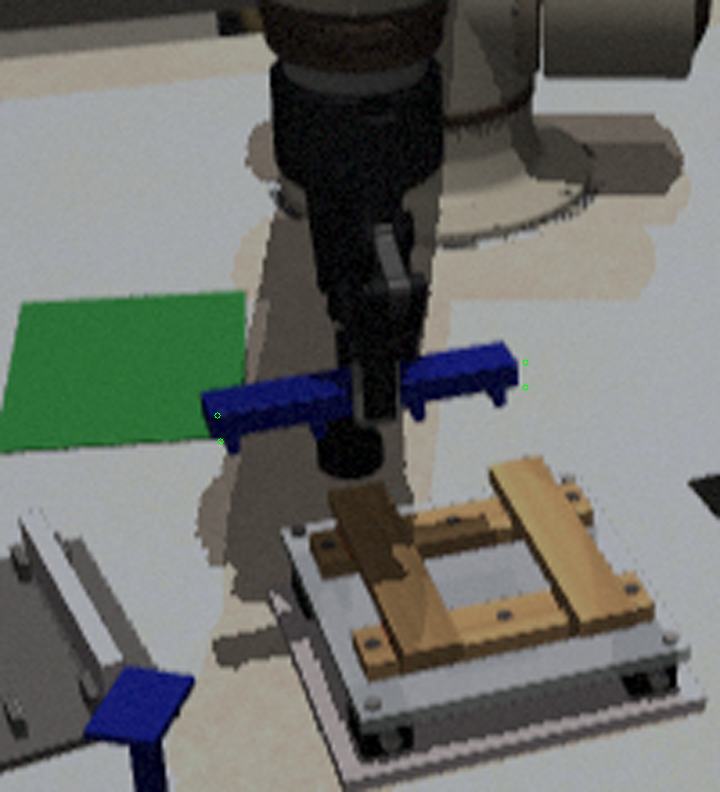

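View pics/side17.png

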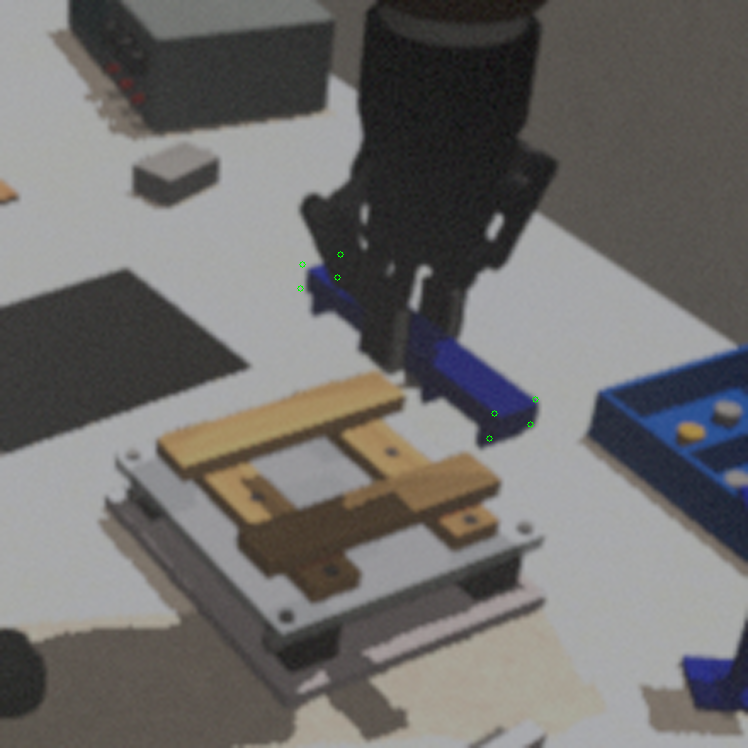

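View pics/wrist17.png

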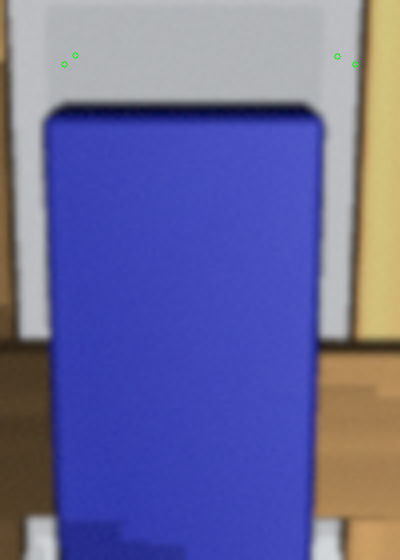

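```bash
python3 -c "
from h import *
o=get_obs();print(o['ee_pos'],o['tcp_rot'],o['wrist_force'],o['torque'])
c=cam('scene');crop(c,190,205,295,255,7.5,'s18')
c=cam('side');crop(c,380,175,470,245,8,'d18')
"
```

```text
[ 0.58970791 -0.17917521  0.16359139] [179.13039834  -0.2580977    2.26516044] [ 0.55394968  0.00448529 -0.98721438] [ 0.02315501 -0.04973391  0.04611141]
```

View pics/s18.png

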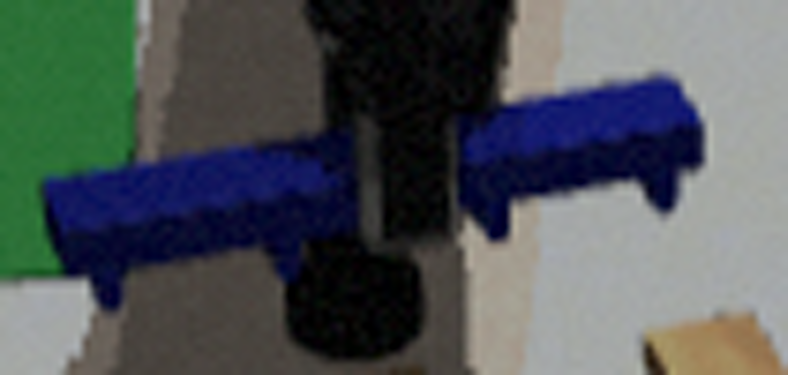

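View pics/d18.png

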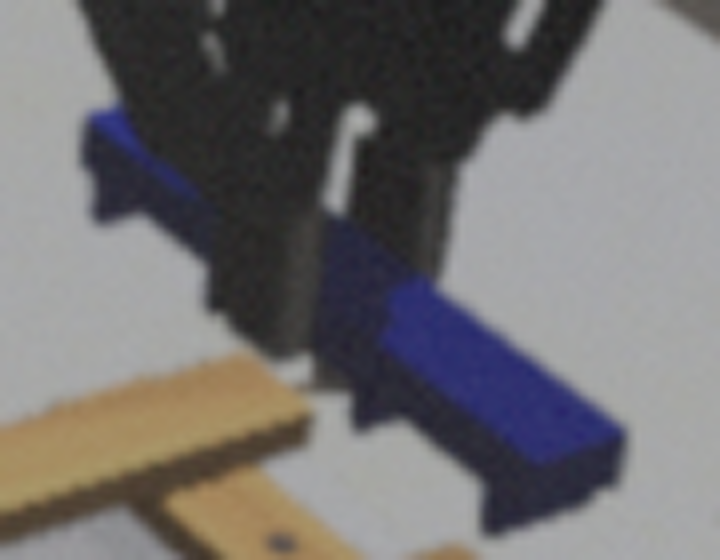

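```bash
python3 -c "
from h import *
np.set_printoptions(precision=4,suppress=True)
o=get_obs();p=o['ee_pos'];a=np.radians(2.2);X=np.array([-np.sin(a),np.cos(a),0]);N=np.array([np.cos(a),np.sin(a),0])
def vp(c,uv,off):
    uv=np.array(uv);q=ray(c,uv,0.);O=np.array(c['origin']);d=q-O
    t=((p+N*off-O)@N)/(d@N);return O+t[:,None]*d
c=cam('scene')
nm=['Ltip','Rtip','Ltop','Rtop','Rbot','Lbot','t2','t3']
P=vp(c,[[190+u/7.5-.4,205+v/7.5-.4] for u,v in [(108,306),(665,211),(62,238),(703,130),(700,166),(70,275),(288,280),(497,238)]],.012)
for n,q in zip(nm,P): print(n,'along',(q-p)@X,'z-tcp',q[2]-p[2])
c=cam('side')
# -x face teeth tips / corners
P=vp(c,[[380+u/8-.4,175+v/8-.4] for u,v in [(97,222),(363,428),(497,533),(85,145),(540,465),(98,118)]],-.012)
for n,q in zip(['far tip(+y)','t2 tip','near tip(-y)','far bot?','near top','far top'],P): print(n,'along',(q-p)@X,'z-tcp',q[2]-p[2])
"
```

```text
Ltip along -0.06943025061020316 z-tcp -0.003635958884469298
Rtip along 0.062051825092348065 z-tcp -0.004809748669562713
Ltop along -0.07809826098402893 z-tcp 0.016097077806100063
Rtop along 0.07165243807592261 z-tcp 0.015385618883502122
Rbot along 0.07081356881262363 z-tcp 0.005783958603327061
Lbot along -0.07716401868961281 z-tcp 0.006201126472418467
t2 along -0.028238846714516316 z-tcp -0.005255934271297419
t3 along 0.02121419524191991 z-tcp -0.003997883704804556
far tip(+y) along 0.06166038192989077 z-tcp -0.004800687866614611
t2 tip along -0.030785489543008252 z-tcp -0.0029593912122486687
near tip(-y) along -0.07214525041485365 z-tcp -0.002393101154636784
far bot? along 0.0687076628328785 z-tcp 0.011026030062271958
near top along -0.07985682217528492 z-tcp 0.018568114465648405
far top along 0.0651897925206852 z-tcp 0.019625850525920224
```

All three cameras agree that the held bar's centre sits about 4 mm towards -y of the TCP and is nearly level. I aim the TCP at y ≈ -0.123 so the bar's centre comes over the tower's middle (-0.127), then hover low and check the teeth against the slats.

```bash
python3 -m handwheel '[[1,-0.002,0.03,-0.02,-0.2],[1,-0.002,0.056,-0.05,-0.2],[1,-0.002,0.056,-0.07,-0.2],[1,-0.002,0.056,-0.077,-0.2],[1,-0.002,0.056,-0.077,-0.2]]'
python3 -m handwheel '[[1,0,0,0,0]]'
python3 -c "
from h import *
o=get_obs();print(o['ee_pos'],o['tcp_rot'],o['wrist_force'],o['torque'])
c=cam('scene');crop(c,205,210,345,330,5.5,'s19')
c=cam('side');crop(c,325,205,470,315,5.5,'d19')
c=cam('wrist','w19')
"
```

```text
time: 21.9
ee_pos: [0.5871, -0.1236, 0.0855]
tcp_rot: [179.2, -0.1, 2.0]
wrist_force: [-0.4, -1.1, 0.1]
opening: 0.0233
time: 22.0
ee_pos: [0.5876, -0.1242, 0.0867]
tcp_rot: [179.1, -0.2, 2.0]
wrist_force: [0.0, 0.1, -0.4]
opening: 0.0234
[ 0.58756396 -0.12422219  0.08670291] [179.12952966  -0.21912349   1.98884422] [ 0.02630443  0.05951441 -0.44836732] [-0.01226406 -0.03035443  0.02020655]
```

View pics/s19.png

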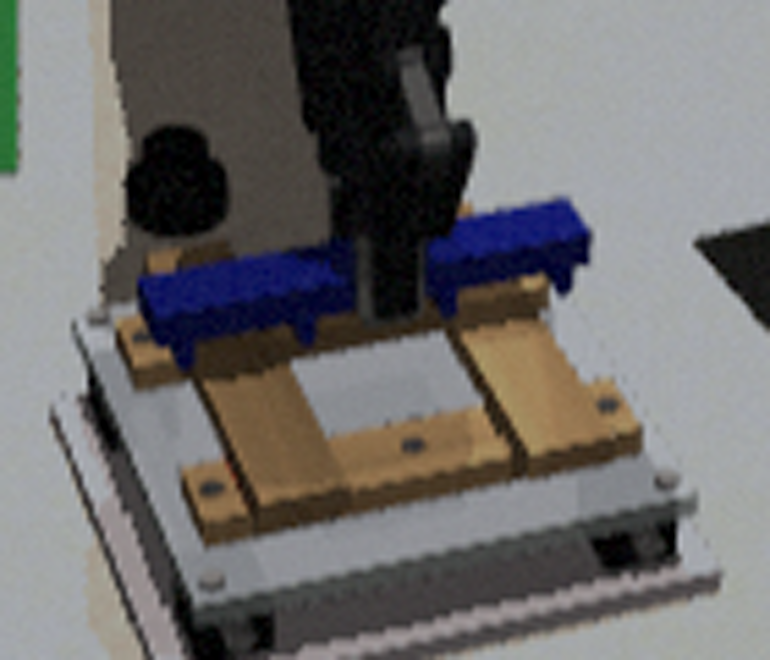

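View pics/d19.png

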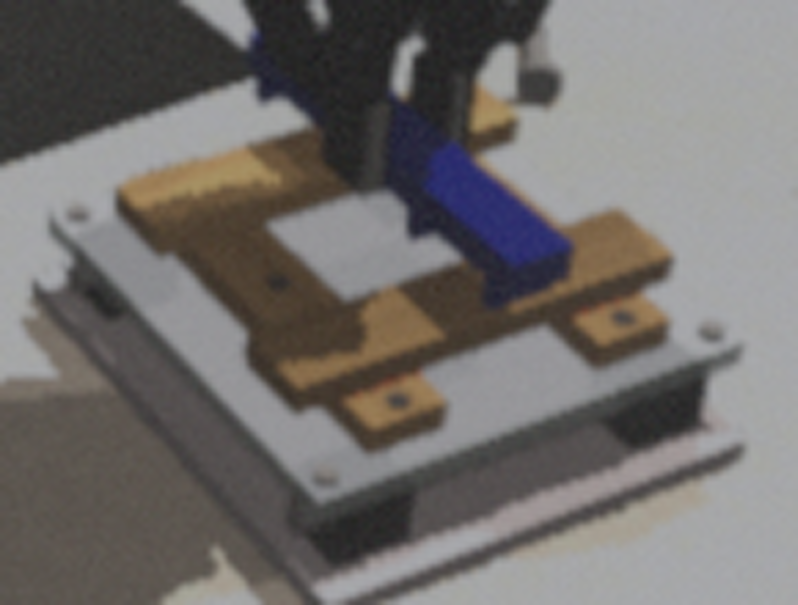

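View pics/w19.png

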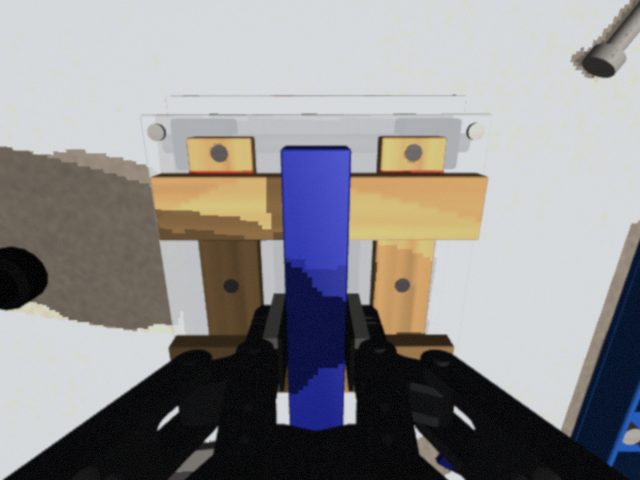

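```bash
python3 -c "
from h import *
np.set_printoptions(precision=4,suppress=True)
o=get_obs();p=o['ee_pos'];print(p);a=np.radians(2.0);X=np.array([-np.sin(a),np.cos(a),0]);N=np.array([np.cos(a),np.sin(a),0])
def vp(c,uv,off):
    uv=np.array(uv);q=ray(c,uv,0.);O=np.array(c['origin']);d=q-O
    t=((p+N*off-O)@N)/(d@N);return O+t[:,None]*d
c=cam('wrist');g=cv2.cvtColor(c['color'],cv2.COLOR_BGR2HSV)
print([(y,*g[y,316].tolist()) for y in range(143,154)])
for u in (275,365): print(u,[(y,*g[y,u,1:].tolist()) for y in list(range(168,182))+list(range(234,246))])
e=ray(c,[[316,149]],p[2]+.0165)[0];print('end along tcp',(e-p)@X)
s=ray(c,[[275,176.5],[365,176.5],[275,240],[365,240]],.069);print('slat edges along tcp',(s-p)@X)
c=cam('scene')
q=vp(c,[[205+u/5.5-.4,210+v/5.5-.4] for u,v in [(185,366),(305,342),(446,316),(566,292)]],.012);print('scene tips',(q-p)@X,q[:,2]-p[2])
# slat near-end corners at z .069 in scene: laid top front L,R ; new
s=ray(c,[[205+u/5.5-.4,210+v/5.5-.4] for u,v in [(255,503),(350,487),(520,452),(607,440)]],.069);print('scene slat corners',(s-p)@X,(s-p)@N)
"; python3 -c "
from h import *
c=cam('scene');crop(c,240,265,325,310,9,'s20')"
```

```text
[ 0.5876 -0.1242  0.0867]
[(143, 105, 8, 190), (144, 110, 9, 178), (145, 114, 19, 131), (146, 118, 58, 75), (147, 118, 181, 55), (148, 118, 206, 83), (149, 118, 194, 122), (150, 118, 183, 155), (151, 118, 164, 184), (152, 118, 163, 191), (153, 118, 162, 192)]
275 [(168, 7, 196), (169, 6, 197), (170, 8, 198), (171, 4, 190), (172, 2, 162), (173, 19, 110), (174, 70, 69), (175, 127, 56), (176, 129, 69), (177, 127, 92), (178, 126, 109), (179, 131, 117), (180, 127, 124), (181, 128, 126), (234, 129, 101), (235, 130, 102), (236, 124, 103), (237, 130, 102), (238, 124, 103), (239, 74, 110), (240, 20, 143), (241, 0, 171), (242, 6, 184), (243, 5, 186), (244, 8, 187), (245, 7, 187)]
365 [(168, 7, 196), (169, 8, 197), (170, 8, 197), (171, 5, 190), (172, 2, 162), (173, 12, 110), (174, 73, 70), (175, 127, 62), (176, 131, 99), (177, 127, 156), (178, 127, 193), (179, 126, 208), (180, 128, 210), (181, 126, 211), (234, 102, 215), (235, 105, 212), (236, 105, 212), (237, 107, 213), (238, 107, 212), (239, 103, 203), (240, 47, 180), (241, 1, 181), (242, 7, 194), (243, 7, 195), (244, 7, 195), (245, 9, 198)]
end along tcp 0.07077040315821234
slat edges along tcp [0.0559 0.0559 0.0263 0.0263]
scene tips [-0.0693 -0.0289  0.0199  0.0627] [-0.0039 -0.0037 -0.0044 -0.0043]
scene slat corners [-0.063  -0.0326  0.0241  0.0528] [0.072  0.074  0.0747 0.078 ]
```

View pics/s20.png

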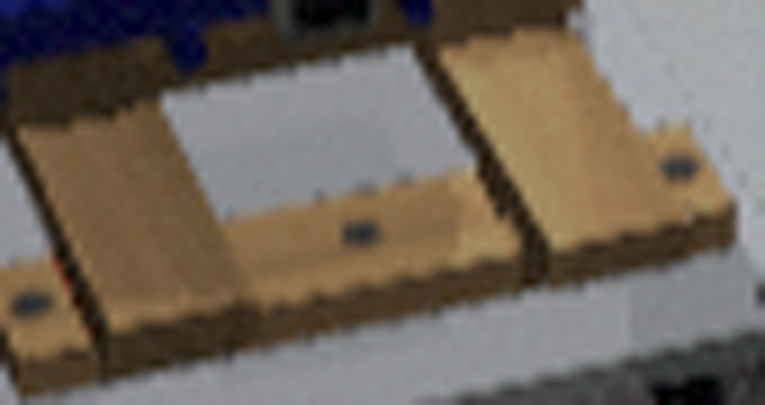

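Bar centre relative to the TCP is -4.2 mm (wrist) and -3.9 mm (scene). The slat pair's middle is about -3.9 mm, so the teeth line up to within about 1 mm. Lower in stages, watching the force.

```bash
python3 -m handwheel '[[1,0,0,-0.004,0],[1,0,0,-0.008,0],[1,0,0,-0.01,0],[1,0,0,-0.01,0]]'
python3 -m handwheel '[[1,0,0,-0.0015,0],[1,0,0,-0.003,0],[1,0,0,-0.0045,0],[1,0,0,-0.005,0]]'
python3 -c "
from h import *
o=get_obs();print(o['ee_pos'],o['tcp_rot'],o['wrist_force'],o['torque'])
c=cam('scene');crop(c,205,210,345,330,5.5,'s21')
c=cam('side');crop(c,325,205,470,315,5.5,'d21')
"
```

```text
time: 22.7
ee_pos: [0.587, -0.1239, 0.0755]
tcp_rot: [179.2, -0.1, 2.0]
wrist_force: [-0.3, -0.8, -1.4]
opening: 0.023
time: 23.1
ee_pos: [0.587, -0.1238, 0.0703]
tcp_rot: [179.2, -0.1, 2.0]
wrist_force: [-0.0, -0.2, 0.1]
opening: 0.0232
[ 0.58696831 -0.12381643  0.07026168] [ 1.79156157e+02 -1.28636249e-01  2.00905646e+00] [-0.0156269  -0.20783383  0.14461685] [ 0.01848654  0.04398625 -0.01833807]
```

View pics/s21.png

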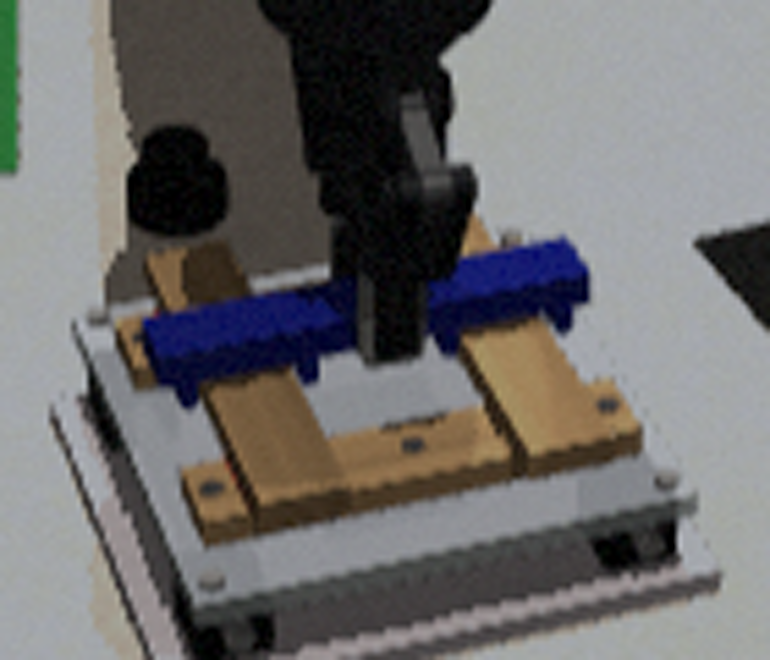

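View pics/d21.png

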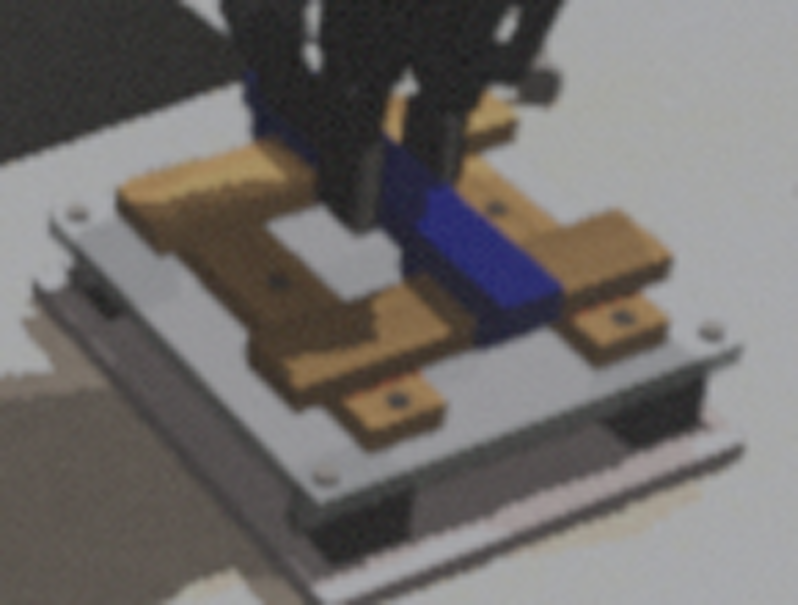

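The teeth have entered beside both slats with no force. Lower the last 5 mm.

```bash
python3 -m handwheel '[[1,0,0,-0.0015,0],[1,0,0,-0.003,0],[1,0,0,-0.004,0],[1,0,0,-0.004,0]]'
python3 -m handwheel '[[1,0,0,-0.0006,0],[1,0,0,-0.0012,0],[1,0,0,-0.0018,0],[1,0,0,-0.0018,0]]'
```

```text
time: 23.6
ee_pos: [0.5869, -0.1238, 0.0661]
tcp_rot: [179.2, -0.1, 2.0]
wrist_force: [-0.2, 0.0, -1.1]
opening: 0.0227
time: 24.0
ee_pos: [0.5869, -0.1238, 0.0653]
tcp_rot: [179.1, -0.2, 2.0]
wrist_force: [-1.6, 0.6, 6.4]
opening: 0.023
```

```bash
python3 -m handwheel '[[0.7,0,0,0.0005,0],[0.6,0,0,0.0005,0],[0.4,0,0,0.0005,0],[0.4,0,0,0.0005,0],[0.4,0,0,0.0005,0]]'
python3 -m handwheel '[[0.4,0,0,0.01,0],[0.4,0,0,0.03,0],[0.4,0,0,0.07,0],[0.4,0,0,0.11,0]]'
python3 -m handwheel '[[0.4,-0.05,0.04,0.03,0],[0.4,-0.1,0.08,0.05,0],[0.4,-0.1,0.08,0.05,0],[0.4,-0.1,0.08,0.05,0]]'
python3 -c "
from h import *
o=get_obs();print(o['ee_pos'],o['tcp_rot'],o['wrist_force'],o['opening'])
c=cam('scene');crop(c,205,210,345,330,5.5,'s22')
c=cam('side');crop(c,325,205,470,315,5.5,'d22')
c=cam('wrist','w22')
"
```

```text
time: 24.5
ee_pos: [0.5869, -0.1238, 0.0657]
tcp_rot: [179.2, -0.1, 2.0]
wrist_force: [-0.1, 0.2, 0.2]
opening: 0.0513
time: 24.9
ee_pos: [0.5864, -0.1237, 0.1772]
tcp_rot: [179.2, -0.1, 2.0]
wrist_force: [0.4, -1.1, 0.9]
opening: 0.0509
time: 25.3
ee_pos: [0.4846, -0.0419, 0.2311]
tcp_rot: [179.2, -0.4, 2.1]
wrist_force: [1.1, -0.4, 0.6]
opening: 0.0516
[ 0.48461419 -0.04188669  0.23114632] [179.15704426  -0.36341934   2.11830564] [ 1.08183736 -0.38684167  0.56991679] 0.0516461257765937
```

View pics/s22.png

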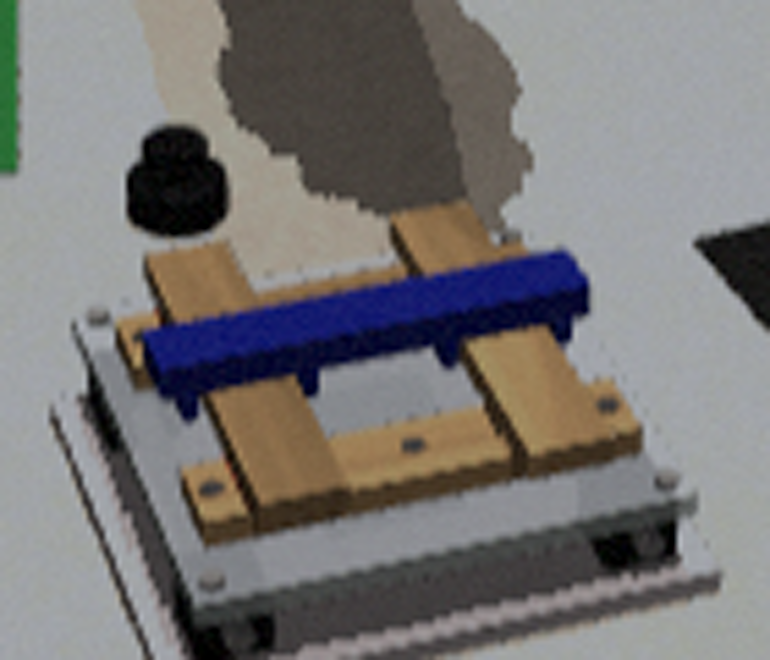

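View pics/d22.png

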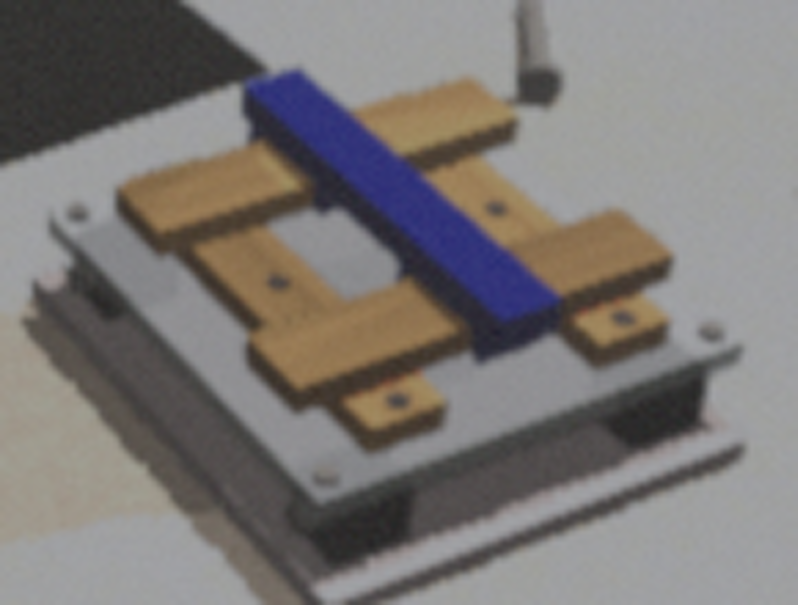

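View pics/w22.png

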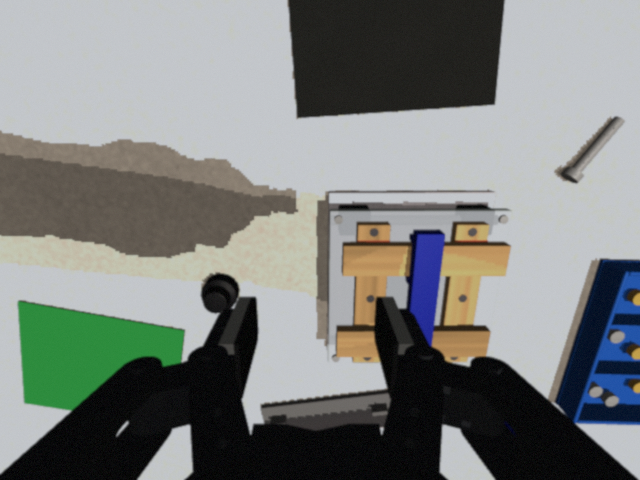

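```bash
python3 -m handwheel '[[0.4,0,0,0,0],[0.4,0,0,0,0],[0.4,0,0,0,0]]'; python3 -c "
from h import *
np.set_printoptions(precision=4,suppress=True)
# bar top corners from side crop (5.5x, off 325,205)
c=cam('side');P=ray(c,[[325+u/5.5-.4,205+v/5.5-.4] for u,v in [(247,90),(298,70),(560,300),(500,325)]],.083);print(P,P.mean(0),np.linalg.norm(np.roll(P,-1,0)-P,axis=1))
c=cam('scene');P=ray(c,[[205+u/5.5-.4,210+v/5.5-.4] for u,v in [(145,338),(163,368),(588,280),(568,252)]],.083);print(P,P.mean(0),np.linalg.norm(np.roll(P,-1,0)-P,axis=1))
"
```

```text
time: 25.75
ee_pos: [0.4869, -0.0442, 0.2271]
tcp_rot: [179.2, -0.1, 2.0]
wrist_force: [-0.7, -0.1, 0.1]
opening: 0.0513
[[ 0.5725 -0.057   0.083 ]
 [ 0.5955 -0.0537  0.083 ]
 [ 0.6007 -0.2016  0.083 ]
 [ 0.5762 -0.2039  0.083 ]] [ 0.5862 -0.1291  0.083 ] [0.0232 0.1481 0.0246 0.147 ]
[[ 0.5828 -0.2022  0.083 ]
 [ 0.6013 -0.2001  0.083 ]
 [ 0.5936 -0.052   0.083 ]
 [ 0.5752 -0.0532  0.083 ]] [ 0.5882 -0.1269  0.083 ] [0.0185 0.1483 0.0185 0.1492]
```

The bar's centre measures (0.587, -0.128), against a tower centre of about (0.5876, -0.127). The 24 x 150 mm size comes out close at the seated height, so I hand the job in.

```bash
python3 -c "
from workcell import job_done
print(job_done())"
```

```text
the job is handed in; nothing more can be done
None
```

I finished the tower and handed the job in at about 26 s of the 72 s allowed; no verdict is reported.

**What I did:**
- I took the wooden slat from the rack, stood it on edge on the black mat, let go and tipped it flat with the open finger.
- I picked it up again by its narrow edges and laid it on the two empty red marks.
- I then set the blue bar teeth-down across both second-layer slats.

**Last checks:**
- **Slats:** both lie flat and parallel. I measured them about 88.5–89 mm apart (nominal 90). The red marks were covered apart from a thin sliver at the edge of the new slat.
- **Bar:** its centre came out at (0.586, -0.129) in the side view and (0.588, -0.127) in the scene view. The tower centre is about (0.5876, -0.127), so it is off by about 1–2 mm. First contact came at the predicted height (TCP 65.3 mm), and all the teeth in view are beside the slats.
- **Robot and bystanders:** the gripper was clear and open at the end. I handled no bystander and none looked moved in the views, but I did not measure their positions again.

**What disagreed:**
- **Bar grip:** the wrist camera placed the bar about 4 mm off along its length when I picked it up. All three cameras showed this once it was held, so I corrected for it before lowering.
- **Bar measurements:** the scene view gave the bar's width as 18.5 mm instead of 24 mm, from rough corner picks; its length was right.

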